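# Set the label gate and load the label rolls

## Task

Set up the tube-label bench: find the label gate's gap by lowering the setting plates upright into its slot one at a time, thinnest first and each next thicker one in turn, fully down if it goes and without forcing it, until one rests on the mouth of the slot and will not go in. Then leave the thickest plate that fits standing fully down in the gate, with all the other plates standing back in their rack (any bay), and put every label roll that lies on the bench fully down on a spindle of the roll stand, one roll to a spindle. Leave the bottle, tray and tube rack where they are.

Things in the scene. Friction and masses are not known exactly. Their poses are not given: they have to be found in the camera images.
- gate_p: the label gate, one of three builds alike outside, of which exactly one is there (the others are None): a heavy grey block (4 kg, stays put) 74 (its x) x 110 (its y) x 56 mm high, with a slot open at the top running along its x in its middle (y = 0), 54 mm long between end cheeks 40 mm high, floor 8 mm up, lips rounded 4 mm. Origin: centre of its underside
- gate_q: as gate_p but for the slot's width. In each gate the width, to be found, is 2 mm more than plate 2, 3 or 4 is thick; the next thicker plate is stopped by the lips. A plate fully down has its centre 68 mm above the gate's origin, one stopped at the lips about 115 mm
- gate_r: as gate_p but for the slot's width
- rack: fixed grey plastic rack for the plates, 298 (its x) x 46 (its y) x 58 mm high; origin: centre of its underside. Five equal bays in a row along its x, centres at x = -116, -58, 0, 58, 116 mm, each 50 mm long (x), 30 mm wide (y), floor 8 mm above the bench. It lies to the left or right of the robot; a plate standing in it has its centre 68 mm up
- plate1_mid (a point): centre of setting plate 1, a plain aluminium plate 8 mm thick (its y), 40 mm wide (its x), 120 mm tall (its z), about 104 g, standing in a bay of the rack, any order of bays, wide faces along the rack's length. In rack or gate its upper 70 mm stand free to be gripped across the thickness from above
- plate2_mid (a point): centre of setting plate 2, a plain aluminium plate 12 mm thick (its y), 40 mm wide (its x), 120 mm tall (its z), about 156 g, standing in a bay of the rack, any order of bays, wide faces along the rack's length. In rack or gate its upper 70 mm stand free to be gripped across the thickness from above
- plate3_mid (a point): centre of setting plate 3, a plain aluminium plate 16 mm thick (its y), 40 mm wide (its x), 120 mm tall (its z), about 208 g, standing in a bay of the rack, any order of bays, wide faces along the rack's length. In rack or gate its upper 70 mm stand free to be gripped across the thickness from above
- plate4_mid (a point): centre of setting plate 4, a plain aluminium plate 20 mm thick (its y), 40 mm wide (its x), 120 mm tall (its z), about 260 g, standing in a bay of the rack, any order of bays, wide faces along the rack's length. In rack or gate its upper 70 mm stand free to be gripped across the thickness from above
- plate5_mid (a point): centre of setting plate 5, a plain aluminium plate 24 mm thick (its y), 40 mm wide (its x), 120 mm tall (its z), about 312 g, standing in a bay of the rack, any order of bays, wide faces along the rack's length. In rack or gate its upper 70 mm stand free to be gripped across the thickness from above
- stand: fixed dark steel roll stand, a plate 290 (its x) x 80 (its y) x 12 mm with three upright steel spindles; origin: centre of its underside. It lies on the other side of the robot from the rack
- spindle1 (a point): foot of spindle 1 of the roll stand, on its axis at the top face of the stand (12 mm above the bench); 100 mm apart along the stand's x. Spindle: 20 mm diameter, 55 mm tall, top 7 mm coned
- spindle2 (a point): foot of spindle 2 of the roll stand, on its axis at the top face of the stand (12 mm above the bench); 100 mm apart along the stand's x. Spindle: 20 mm diameter, 55 mm tall, top 7 mm coned
- spindle3 (a point): foot of spindle 3 of the roll stand, on its axis at the top face of the stand (12 mm above the bench); 100 mm apart along the stand's x. Spindle: 20 mm diameter, 55 mm tall, top 7 mm coned
- roll1_mid (a point): centre (half-way up) of a white label roll with a hole, 60 mm outside diameter, hole 30 mm, 45 mm tall, about 100 g, standing on end on the bench beyond the gate; one to three rolls are there, the absent ones are None
- roll2_mid (a point): centre (half-way up) of a white label roll with a hole, 60 mm outside diameter, hole 30 mm, 45 mm tall, about 100 g, standing on end on the bench beyond the gate; one to three rolls are there, the absent ones are None
- roll3_mid (a point): centre (half-way up) of a white label roll with a hole, 60 mm outside diameter, hole 30 mm, 45 mm tall, about 100 g, standing on end on the bench beyond the gate; one to three rolls are there, the absent ones are None
- bottle_mid (a point): bystander: clear water bottle, 66 mm diameter, 200 mm tall, beyond the work; this point is half-way up
- tray: bystander: open blue plastic tray 100 x 160 x 40 mm beyond the work; origin: centre of its underside
- tubes: bystander: red tube rack with tubes, 90 x 180 x 70 mm, left of the work; origin: centre of its underside
There are look-alikes about, which are no part of the job. Leave any yellow look-alike of the part that bears plate3_mid alone.

How it is judged (in metres and radians):
On the way, in this order (a step that is already met when the one before it is completed fails the run):
1. plate 1 stands fully down in the gate (x of plate1_mid in the frame of gate_q between -0.012 and 0.012 m and y of plate1_mid in the frame of gate_q between -0.014 and 0.014 m and z of plate1_mid in the frame of gate_q between 0.055 and 0.073 m and x of plate1_mid in the frame of gate_p between -0.012 and 0.012 m and y of plate1_mid in the frame of gate_p between -0.014 and 0.014 m and z of plate1_mid in the frame of gate_p between 0.055 and 0.073 m and x of plate1_mid in the frame of gate_r between -0.012 and 0.012 m and y of plate1_mid in the frame of gate_r between -0.014 and 0.014 m and z of plate1_mid in the frame of gate_r between 0.055 and 0.073 m), for 0.1 s.
2. plate 2 goes fully down in the gate (x of plate2_mid in the frame of gate_q between -0.012 and 0.012 m and y of plate2_mid in the frame of gate_q between -0.014 and 0.014 m and z of plate2_mid in the frame of gate_q between 0.055 and 0.073 m and x of plate2_mid in the frame of gate_p between -0.012 and 0.012 m and y of plate2_mid in the frame of gate_p between -0.014 and 0.014 m and z of plate2_mid in the frame of gate_p between 0.055 and 0.073 m and x of plate2_mid in the frame of gate_r between -0.012 and 0.012 m and y of plate2_mid in the frame of gate_r between -0.014 and 0.014 m and z of plate2_mid in the frame of gate_r between 0.055 and 0.073 m), for 0.1 s.
3. plate 3 goes fully down in the gate (only where the gap admits it) (x of plate3_mid in the frame of gate_p between -0.012 and 0.012 m and y of plate3_mid in the frame of gate_p between -0.014 and 0.014 m and z of plate3_mid in the frame of gate_p between 0.055 and 0.073 m and x of plate3_mid in the frame of gate_r between -0.012 and 0.012 m and y of plate3_mid in the frame of gate_r between -0.014 and 0.014 m and z of plate3_mid in the frame of gate_r between 0.055 and 0.073 m), for 0.1 s.
4. plate 4 goes fully down in the gate (only where the gap admits it) (x of plate4_mid in the frame of gate_r between -0.012 and 0.012 m and y of plate4_mid in the frame of gate_r between -0.014 and 0.014 m and z of plate4_mid in the frame of gate_r between 0.055 and 0.073 m), for 0.1 s.
5. the next thicker plate is set on the mouth of the gap and does not go in (x of plate3_mid in the frame of gate_q between -0.012 and 0.012 m and y of plate3_mid in the frame of gate_q between -0.014 and 0.014 m and z of plate3_mid in the frame of gate_q between 0.105 and 0.119 m and contact force between plate3 and gate_q above 0.5 N and angle between the z axis of plate3_mid and the z axis of gate_q, either way round below 0.15 rad and x of plate4_mid in the frame of gate_p between -0.012 and 0.012 m and y of plate4_mid in the frame of gate_p between -0.014 and 0.014 m and z of plate4_mid in the frame of gate_p between 0.105 and 0.119 m and contact force between plate4 and gate_p above 0.5 N and angle between the z axis of plate4_mid and the z axis of gate_p, either way round below 0.15 rad and x of plate5_mid in the frame of gate_r between -0.012 and 0.012 m and y of plate5_mid in the frame of gate_r between -0.014 and 0.014 m and z of plate5_mid in the frame of gate_r between 0.105 and 0.119 m and contact force between plate5 and gate_r above 0.5 N and angle between the z axis of plate5_mid and the z axis of gate_r, either way round below 0.15 rad), for 0.1 s.
6. the thickest plate that fits stands fully down in the gate again (all of step 4 and x of plate2_mid in the frame of gate_q between -0.012 and 0.012 m and y of plate2_mid in the frame of gate_q between -0.014 and 0.014 m and z of plate2_mid in the frame of gate_q between 0.055 and 0.073 m and x of plate3_mid in the frame of gate_p between -0.012 and 0.012 m and y of plate3_mid in the frame of gate_p between -0.014 and 0.014 m and z of plate3_mid in the frame of gate_p between 0.055 and 0.073 m), for 0.2 s.
At the end, for the whole second after the job is handed in: Thickest fitting plate down in the gate (centre within 12 mm along, 14 mm across, 5 mm above seated height); other plates standing in the rack (tilt under 0.5 rad); each roll present on a spindle (axis within 8 mm, seated within 6 mm, tilt under 0.1 rad); all at rest (all of step 6 and ((x of plate2_mid in the frame of rack between -0.155 and 0.155 m and y of plate2_mid in the frame of rack between -0.025 and 0.025 m and z of plate2_mid in the frame of rack between 0.045 and 0.08 m and angle between plate2_mid's own z axis and vertical below 0.5 rad) or (x of plate2_mid in the frame of gate_q between -0.012 and 0.012 m and y of plate2_mid in the frame of gate_q between -0.014 and 0.014 m and z of plate2_mid in the frame of gate_q between 0.055 and 0.073 m)) and ((x of plate3_mid in the frame of rack between -0.155 and 0.155 m and y of plate3_mid in the frame of rack between -0.025 and 0.025 m and z of plate3_mid in the frame of rack between 0.045 and 0.08 m and angle between plate3_mid's own z axis and vertical below 0.5 rad) or (x of plate3_mid in the frame of gate_p between -0.012 and 0.012 m and y of plate3_mid in the frame of gate_p between -0.014 and 0.014 m and z of plate3_mid in the frame of gate_p between 0.055 and 0.073 m)) and ((x of plate4_mid in the frame of rack between -0.155 and 0.155 m and y of plate4_mid in the frame of rack between -0.025 and 0.025 m and z of plate4_mid in the frame of rack between 0.045 and 0.08 m and angle between plate4_mid's own z axis and vertical below 0.5 rad) or (x of plate4_mid in the frame of gate_r between -0.012 and 0.012 m and y of plate4_mid in the frame of gate_r between -0.014 and 0.014 m and z of plate4_mid in the frame of gate_r between 0.055 and 0.073 m)) and x of plate1_mid in the frame of rack between -0.155 and 0.155 m and y of plate1_mid in the frame of rack between -0.025 and 0.025 m and z of plate1_mid in the frame of rack between 0.045 and 0.08 m and angle between each of plate1_mid, plate5_mid's own z axis and vertical below 0.5 rad and x of plate5_mid in the frame of rack between -0.155 and 0.155 m and y of plate5_mid in the frame of rack between -0.025 and 0.025 m and z of plate5_mid in the frame of rack between 0.045 and 0.08 m and linear speed of each of plate1, plate2, plate3, plate4, plate5, roll1, roll2, roll3 below 0.03 m/s and (horizontal distance between roll1_mid and spindle1 below 0.008 m or horizontal distance between roll1_mid and spindle2 below 0.008 m or horizontal distance between roll1_mid and spindle3 below 0.008 m) and height (world z) of roll1_mid between 0.028 and 0.041 m and angle between each of roll1_mid, roll2_mid, roll3_mid's own z axis and vertical below 0.1 rad and (horizontal distance between roll2_mid and spindle1 below 0.008 m or horizontal distance between roll2_mid and spindle2 below 0.008 m or horizontal distance between roll2_mid and spindle3 below 0.008 m) and height (world z) of roll2_mid between 0.028 and 0.041 m and (horizontal distance between roll3_mid and spindle1 below 0.008 m or horizontal distance between roll3_mid and spindle2 below 0.008 m or horizontal distance between roll3_mid and spindle3 below 0.008 m) and height (world z) of roll3_mid between 0.028 and 0.041 m); the robot touches nothing.
It fails at once if the bottle is displaced (distance of bottle_mid from where it was at the start of the episode above 0.04 m).
It fails at once if the tray is displaced (distance of tray from where it was at the start of the episode above 0.04 m).
It fails at once if the tube rack is displaced (distance of tubes from where it was at the start of the episode above 0.04 m).
It fails at once if a plate is forced against the gate with more than 80 N (contact force between any of plate1, plate2, plate3, plate4, plate5 and gate_q above 80 N or contact force between any of plate1, plate2, plate3, plate4, plate5 and gate_p above 80 N or contact force between any of plate1, plate2, plate3, plate4, plate5 and gate_r above 80 N).
Of gate_q, gate_p, gate_r only 1 to 1 are there at a start; the rules pass over those that are not, and their reading is None.
Of roll1, roll2, roll3 only 1 to 3 are there at a start; the rules pass over those that are not, and their reading is None.
At some moment in a run one of roll1, roll2, roll3 may be knocked a few centimetres aside while the robot is not near it.
It also fails if it takes over 210 s, if anything falls off the work surface, if the arm or the gripper's body presses on something with over 40 N, if the wrist force passes 120 N, or if a joint passes its speed limit or range.

## Robot

A 6-joint arm with a two-finger parallel gripper is mounted at the origin on the work surface. World frame = base frame: x ahead of the robot, y to its left, z up, the work surface at z = 0. Lengths are in m, angles in degrees, forces in N, time in s.
With the tool pointing down it reaches from about 0.275 to 0.725 m from the base axis. Payload 15.9 kg.
Tool frame: the origin (TCP) lies midway between the tips of the shut fingers; the grasp point (between the pads) lies 19 mm behind it (ctrl.grip_depth is the distance from the TCP to the grasp point, in m); z points along the fingers, y is the line along which they close (so a half turn about z gives the same grasp; the last joint's range is limited). The gripper opens to 85 mm and grips with 20 to 120 N. Pads are 22 mm wide; open, the fingers measure 114 mm over their backs; the gripper's body (76 mm by 85 mm) begins 54 mm behind the grasp point. The pads swing forward as they close: fully open they stand 13 mm farther back than shut.
Start: joints at [73.969, 12.198, -1.971, 75.831, 0, 90], TCP at [0.138, 0.481, 0.231] pointing down, gripper open.
Joint ranges: [-170.91, 170.91], [-42.67, 98.43], [-65.05, 77.54], [-120.47, 116.71], [-90, 82.35], [-180, 180]. Speed limits (degrees/s): [108.29, 108.29, 136.94, 147.25, 180, 180].

## Interface

Orientations are given as a 3x3 rotation matrix whose columns are the frame's x, y, z axes.
In Python, from workcell import ctrl gives the robot as it stands.
- The arm moves only by the tool jog_arm, never from a script. Its argument "series" is a list of rows, each an object of numbers: "tx", "ty", "tz": the shift along the tool's x, y, z in cm; "rx", "ry", "rz": the turn, a rotation vector about the tool's x, y, z in degrees. In form: [{"tx": .., "ty": .., "tz": .., "rx": .., "ry": .., "rz": ..}, ...]. A call has 1 to 20 rows; each row is the pose to reach, as a shift and turn from the pose commanded when the call began, along the tool's axes at that moment; what a row does not reach only later rows make up. A row lasts 1/10 s, in which the tool goes at most 50 mm and 8.59 degrees, less where a joint would pass 70% of its speed; a pose out of reach is approached as far as the arm can. A call with a gripper value outside its range is refused whole. "gripper" is the opening, from -1 (shut) to 1 (fully open), set as the call begins (left out, the last holds). The fingers move at their own pace and stop on an object; the grip force is fixed at half the most. Time passes only in rows, so rows that repeat a pose let the fingers close. It gives the time, the measured TCP pose, the force, the opening and the grip force at its end, in the units of the state.
- ctrl.state(): the state, without advancing time (a new reading comes with each control period).
- ctrl.capture(name): name is "scene" or "top" or "wrist"; returns the picture (400x640x3 uint8, red, green, blue); there is no depth.
- ctrl.camera_model(name): a dict with "K" (3x3 intrinsics, pixels), "world_from_camera" (4x4, takes a point from camera to world coordinates). Camera axes: x right, y down, z forward; pixel columns grow to the right and rows downward; lengths in m; the calibration is good to about 2 mm. A picture is of the moment at which its call begins: read the wrist's pose just before it. camera_model takes no time and is no camera call; for the wrist camera it gives the pose at the moment of the call.
- ctrl.finish_job(): hands the job in; it is judged then, once.
Trained networks look in the newest picture that a camera, given by its name, has taken for a name from the list of things; names that differ only in an ending like _2 or _b are one class to them, and where a whole thing is asked for, a point or a joint stands for the part that bears it (a point fixed in the world has none). Each returns a list of dicts, best first, with "p" (0 to 1); they miss things now and then, are a little off and sometimes report something else, mostly with a low value. They report only what shows in the picture. A call takes as long as a camera call. They do not tell look-alikes from the thing itself.
- ctrl.look_for(camera, name): "rect" ([centre column, centre row, width, height] as shares, 0 to 1, of the picture: columns of its width, rows of its height, round what is visible of it).
The state is a dict: "time_s": time; "joint_positions": joint angles; "dq": joint speeds; "joint_efforts": joint torques, N m; "tcp_pos": TCP position; "orientation": TCP orientation; "ft_force": force on the tool from outside, world axes, zero at the start; "torque": the same for the moment, N m; "gripper_width": finger opening in m; "grasp_force": force on a finger pad.
Only numpy, scipy, OpenCV 4.12 (cv2) and the standard library are available. Lean on these libraries where they do the work, as an engineer would, in place of code of your own. Each camera call takes 0.05 s, during which the arm holds its last target. There are 200 camera calls.

## Working session

There is one attempt and no reset: what is moved stays moved. The work goes in short steps, Python scripts to look and compute and a tool call to move; the robot and the scene stay as the last step left them, time stands still between calls to the robot, and variables do not carry over. Pictures are saved under pics/ and viewed, at most 14 in all, crops included, and the job is handed in when it is done.

Besides the shell and the picture viewer there is one more tool, called after ">>>" as a command line: name --argument value ..., lists and objects as JSON in quotes. jog_arm: Moves the arm, as the interface text tells. Its arguments: {"type":"object","properties":{"series":{"type":"array"},"gripper":{"type":"number"}},"required":["series"]}

```bash
mkdir -p pics; ls; python3 - <<'E'
from workcell import ctrl
import cv2,numpy as np
s=ctrl.state(); print(s)
for c in ("scene","top"):
    im=ctrl.capture(c); cv2.imwrite(f"pics/{c}0.png",im[:,:,::-1])
    m=ctrl.camera_model(c); print(c,np.round(m["K"],1).tolist(),np.round(m["world_from_camera"],3).tolist())
m=ctrl.camera_model("wrist");print(np.round(m["K"],1).tolist(),np.round(m["world_from_camera"],3).tolist(), ctrl.grip_depth)
E
```

```text
pics
{'time_s': 0.0, 'joint_positions': array([ 7.39678249e+01,  1.22254056e+01, -2.00700619e+00,  7.58315610e+01,
        8.14274250e-04,  8.99998170e+01]), 'dq': array([-0.04410247,  0.03975477,  0.09732861,  0.06781139,  0.00442943,
       -0.02707421]), 'joint_efforts': array([ 2.33088896e-03, -6.86153412e+01,  4.87123060e+01,  1.72357337e-02,
        1.39859490e-04,  2.77451807e-05]), 'tcp_pos': array([0.13799263, 0.48023577, 0.23081946]), 'orientation': array([[-9.61107635e-01,  2.76173877e-01, -3.22020342e-04],
       [ 2.76174065e-01,  9.61107040e-01, -1.06918401e-03],
       [ 1.42153242e-05, -1.11653458e-03, -9.99999377e-01]]), 'ft_force': array([-0.41021137, -0.18376407, -0.07398969]), 'torque': array([-0.05086271, -0.05832063,  0.00774542]), 'grasp_force': 0.0, 'gripper_width': 0.08523889258843852}
scene [[370.9, 0.0, 319.7], [0.0, 370.9, 198.6], [0.0, 0.0, 1.0]] [[-0.853, 0.411, -0.322, 0.88], [0.522, 0.692, -0.499, 0.563], [0.018, -0.594, -0.804, 0.847], [0.0, 0.0, 0.0, 1.0]]
top [[393.4, 0.0, 314.3], [0.0, 393.4, 196.9], [0.0, 0.0, 1.0]] [[0.092, -0.972, 0.216, 0.322], [-0.996, -0.091, 0.015, 0.068], [0.005, -0.216, -0.976, 1.331], [0.0, 0.0, 0.0, 1.0]]
[[327.7, 0.0, 316.3], [0.0, 327.7, 200.0], [0.0, 0.0, 1.0]] [[0.277, 0.926, 0.255, 0.073], [0.961, -0.267, -0.074, 0.5], [-0.0, 0.266, -0.964, 0.373], [0.0, 0.0, 0.0, 1.0]] 0.0187
```

View pics/top0.png

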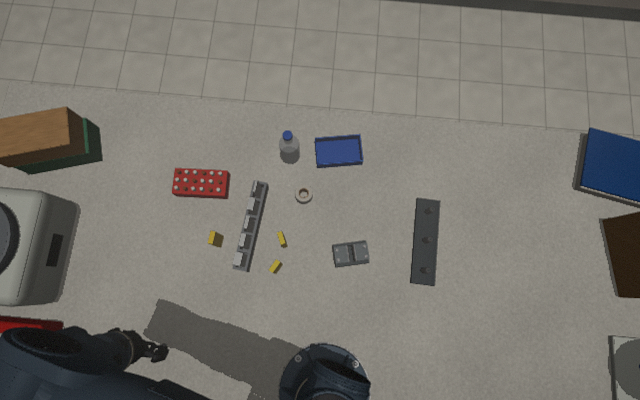

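View pics/scene0.png

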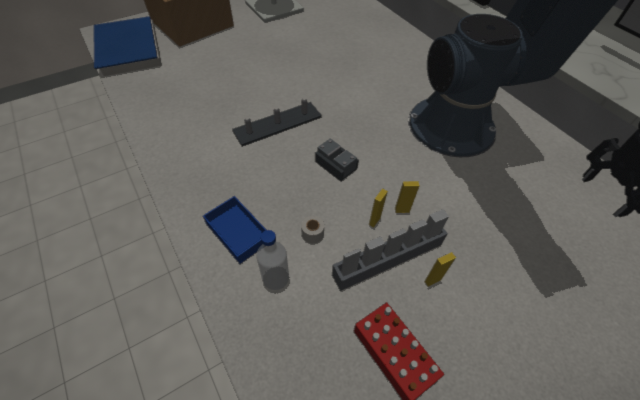

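```bash
cat > h.py <<'E'
from workcell import ctrl
import cv2,numpy as np
def px2w(cam,uv,z,m=None):
    m=m or ctrl.camera_model(cam); K=np.array(m["K"]);T=np.array(m["world_from_camera"])
    d=T[:3,:3]@np.linalg.solve(K,[uv[0],uv[1],1.]); o=T[:3,3]
    return o+d*(z-o[2])/d[2]
def w2px(cam,p,m=None):
    m=m or ctrl.camera_model(cam); K=np.array(m["K"]);T=np.array(m["world_from_camera"])
    q=K@(T[:3,:3].T@(np.array(p,float)-T[:3,3])); return q[:2]/q[2]
def move(p,yaw=None):
    """print the shift (cm, tool axes) and rz (deg) from the present pose to TCP p with tool y axis at yaw deg (mod 180)"""
    s=ctrl.state();R=np.array(s["orientation"]);d=R.T@(np.array(p)-s["tcp_pos"])*100
    o=[]
    for R1 in [R]:
        if yaw is not None:
            y=np.array([np.cos(np.radians(yaw)),np.sin(np.radians(yaw)),0])
            for sg in (1,-1):
                ty=sg*y;z=np.array([0,0,-1.]);T=np.c_[np.cross(ty,z),ty,z]
                o.append(np.round(np.degrees(cv2.Rodrigues(R.T@T)[0].ravel()),1).tolist())
    print("shift",np.round(d,2).tolist(),"rot",o,"q6",round(float(s["joint_positions"][5]),1))
E
python3 - <<'E'
from h import *
im=cv2.imread("pics/top0.png")
a=cv2.resize(im[170:290,190:310],(0,0),fx=5,fy=5,interpolation=cv2.INTER_CUBIC)
cv2.imwrite("pics/rackcrop.png",a)
for n,z in (("rack",.058),("gate_p",.056),("stand",.012),("roll1_mid",.045),("bottle_mid",.1),("tray",.04),("tubes",.07),("plate3_mid",.1),("plate1_mid",.1)):
    for d in ctrl.look_for("top",n)[:5]:
        r=d["rect"]; u=(r[0]*640,r[1]*400)
        print(n,round(d["p"],2),np.round(u,0),np.round([r[2]*640,r[3]*400]),np.round(px2w("top",u,z),3))
for n,uv,z in (("rackA",(261,182),.058),("rackB",(242,270),.058),("standA",(428,199),.012),("standB",(424,284),.012)): print(n,px2w("top",uv,z).round(3))
E
```

```text
rack 0.92 [252. 225.] [39. 87.] [0.49  0.279 0.058]
gate_p 0.66 [351. 254.] [41. 24.] [ 0.428 -0.048  0.056]
stand 0.74 [258. 189.] [ 4. 20.] [0.623 0.285 0.012]
stand 0.63 [425. 242.] [27. 89.] [ 0.493 -0.297  0.012]
stand 0.43 [290. 146.] [23. 36.] [0.788 0.191 0.012]
bottle_mid 0.86 [289. 146.] [20. 32.] [0.756 0.187 0.1  ]
bottle_mid 0.38 [241. 260.] [16. 13.] [0.374 0.295 0.1  ]
bottle_mid 0.18 [340. 149.] [50. 35.] [0.763 0.016 0.1  ]
tray 0.59 [338. 149.] [51. 34.] [0.784 0.02  0.04 ]
tray 0.58 [425. 242.] [29. 91.] [ 0.49  -0.288  0.04 ]
tubes 0.56 [201. 182.] [61. 29.] [0.614 0.466 0.07 ]
plate3_mid 0.71 [213. 240.] [14. 18.] [0.426 0.388 0.1  ]
plate3_mid 0.64 [302. 195.] [21. 23.] [0.595 0.126 0.1  ]
plate3_mid 0.54 [276. 265.] [10. 13.] [0.369 0.184 0.1  ]
plate3_mid 0.54 [283. 238.] [ 7. 17.] [0.453 0.171 0.1  ]
plate1_mid 0.7 [245. 240.] [11. 18.] [0.435 0.289 0.1  ]
plate1_mid 0.65 [252. 207.] [15. 16.] [0.543 0.28  0.1  ]
plate1_mid 0.59 [288. 146.] [25. 33.] [0.757 0.187 0.1  ]
rackA [0.637 0.269 0.058]
rackB [0.344 0.294 0.058]
standA [ 0.642 -0.302  0.012]
standB [ 0.355 -0.297  0.012]
```

View pics/rackcrop.png

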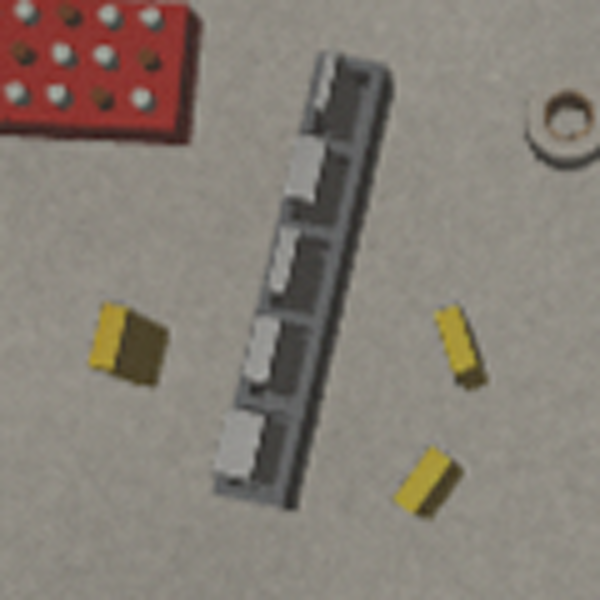

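```bash
python3 - <<'E'
from h import *
move([0.42,0.10,0.36],85)
E
```

```text
shift [-37.6, -28.79, -12.87] rot [[0.0, 0.0, -11.0], [0.0, -0.0, 169.0]] q6 90.0
```

>>> jog_arm --series '[{"tz": -8, "tx": -6, "ty": -4}, {"tx": -37.6, "ty": -28.8, "tz": -12.9, "rz": -11}, {"tx": -37.6, "ty": -28.8, "tz": -12.9, "rz": -11}, {"tx": -37.6, "ty": -28.8, "tz": -12.9, "rz": -11}, {"tx": -37.6, "ty": -28.8, "tz": -12.9, "rz": -11}, {"tx": -37.6, "ty": -28.8, "tz": -12.9, "rz": -11}, {"tx": -37.6, "ty": -28.8, "tz": -12.9, "rz": -11}, {"tx": -37.6, "ty": -28.8, "tz": -12.9, "rz": -11}, {"tx": -37.6, "ty": -28.8, "tz": -12.9, "rz": -11}, {"tx": -37.6, "ty": -28.8, "tz": -12.9, "rz": -11}, {"tx": -37.6, "ty": -28.8, "tz": -12.9, "rz": -11}, {"tx": -37.6, "ty": -28.8, "tz": -12.9, "rz": -11}, {"tx": -37.6, "ty": -28.8, "tz": -12.9, "rz": -11}, {"tx": -37.6, "ty": -28.8, "tz": -12.9, "rz": -11}, {"tx": -37.6, "ty": -28.8, "tz": -12.9, "rz": -11}, {"tx": -37.6, "ty": -28.8, "tz": -12.9, "rz": -11}]'

```text
validation failed for argument at $.se...
```

```bash
python3 - <<'E'
from h import *
import pickle
m=ctrl.camera_model("wrist"); im=ctrl.capture("wrist"); pickle.dump(m,open("w1.pkl","wb"))
cv2.imwrite("pics/w1.png",im[:,:,::-1]); s=ctrl.state(); print(s["time_s"],s["tcp_pos"].round(4),s["orientation"].round(3).tolist())
E
```

```text
0.6 [0.1381 0.4805 0.2313] [[-0.961, 0.276, -0.0], [0.276, 0.961, -0.0], [0.0, -0.0, -1.0]]
```

View pics/w1.png

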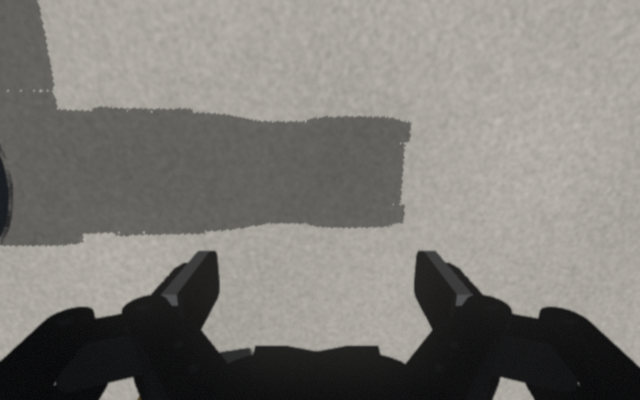

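The wrist picture shows only bare bench, the arm's shadow, and the fingers at (200,300) and (440,300). The move was refused, so the arm hasn't moved; I'll retry with every key filled in.

>>> jog_arm --series '[{"tx": -6, "ty": -4, "tz": -8, "rx": 0, "ry": 0, "rz": 0}, {"tx": -37.6, "ty": -28.8, "tz": -12.9, "rx": 0, "ry": 0, "rz": -11}, {"tx": -37.6, "ty": -28.8, "tz": -12.9, "rx": 0, "ry": 0, "rz": -11}, {"tx": -37.6, "ty": -28.8, "tz": -12.9, "rx": 0, "ry": 0, "rz": -11}, {"tx": -37.6, "ty": -28.8, "tz": -12.9, "rx": 0, "ry": 0, "rz": -11}, {"tx": -37.6, "ty": -28.8, "tz": -12.9, "rx": 0, "ry": 0, "rz": -11}, {"tx": -37.6, "ty": -28.8, "tz": -12.9, "rx": 0, "ry": 0, "rz": -11}, {"tx": -37.6, "ty": -28.8, "tz": -12.9, "rx": 0, "ry": 0, "rz": -11}, {"tx": -37.6, "ty": -28.8, "tz": -12.9, "rx": 0, "ry": 0, "rz": -11}, {"tx": -37.6, "ty": -28.8, "tz": -12.9, "rx": 0, "ry": 0, "rz": -11}, {"tx": -37.6, "ty": -28.8, "tz": -12.9, "rx": 0, "ry": 0, "rz": -11}, {"tx": -37.6, "ty": -28.8, "tz": -12.9, "rx": 0, "ry": 0, "rz": -11}, {"tx": -37.6, "ty": -28.8, "tz": -12.9, "rx": 0, "ry": 0, "rz": -11}, {"tx": -37.6, "ty": -28.8, "tz": -12.9, "rx": 0, "ry": 0, "rz": -11}]'

```text
time_s: 2.0
tcp_pos: [0.4193, 0.1009, 0.3602]
orientation: [[-0.996, 0.086, -0.0], [0.086, 0.996, 0.0], [0.0, 0.0, -1.0]]
ft_force: [1.1, 0.1, 0.3]
gripper_width: 0.0852
grasp_force: 0.0
```

```bash
python3 - <<'E'
from h import *
import pickle
m=ctrl.camera_model("wrist"); im=ctrl.capture("wrist"); pickle.dump(m,open("w1.pkl","wb"))
cv2.imwrite("pics/w1b.png",im[:,:,::-1]); s=ctrl.state(); print(s["time_s"],s["tcp_pos"].round(4))
E
```

```text
2.05 [0.4193 0.1009 0.3603]
```

View pics/w1b.png

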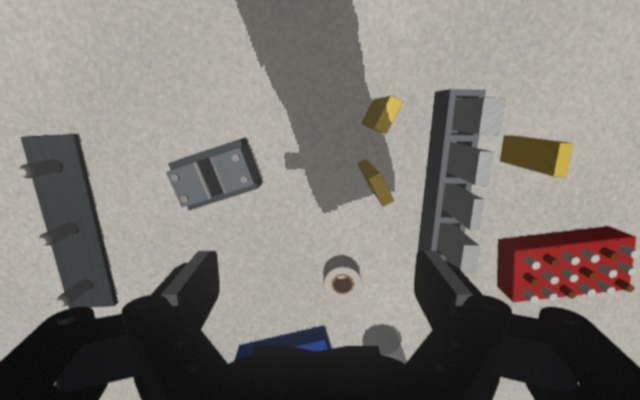

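The picture shows the stand at (70,220), gate at (213,174), one roll at (342,278) and the rack at (455,175) with grey plates. The yellow look-alikes are at (382,113), (375,182) and (537,155), with the tubes at right, and the bottle and tray at the bottom edge.

```bash
python3 - <<'E'
from h import *
import pickle
m=pickle.load(open("w1.pkl","rb"))
for n,uv,z in (("gate",(168,178),.056),("gate",(248,140),.056),("gate",(261,184),.056),("gate",(184,209),.056),("slotA",(203,158),.056),("slotB",(218,195),.056),
 ("rackNearL",(437,91),.058),("rackNearR",(484,95),.058),("rollbase",(342,270),.045),
 ("stNL",(23,136),.012),("stNR",(78,135),.012),("stFR",(116,304),.012)):
    print(n,px2w("wrist",uv,z,m).round(4))
move([.428,-.048,.2],None)
im=cv2.imread("pics/w1b.png"); a=cv2.resize(im[80:290,420:520],(0,0),fx=2.8,fy=2.8,interpolation=cv2.INTER_CUBIC)
b=cv2.resize(im[120:230,150:280],(0,0),fx=4,fy=4,interpolation=cv2.INTER_CUBIC)
c=np.zeros((590,800,3),np.uint8); c[:a.shape[0],:a.shape[1]]=a; c[:b.shape[0],280:280+b.shape[1]]=b[:, :520]
cv2.imwrite("pics/c1.png",c)
E
```

```text
gate [ 0.4246 -0.1047  0.056 ]
gate [0.3826 0.0132 0.056 ]
gate [0.4443 0.0227 0.056 ]
gate [ 0.4708 -0.0913  0.056 ]
slotA [ 0.4013 -0.0514  0.056 ]
slotB [ 0.4547 -0.0397  0.056 ]
rackNearL [0.3419 0.2652 0.058 ]
rackNearR [0.3521 0.3259 0.058 ]
rollbase [0.5918 0.1269 0.045 ]
stNL [ 0.3511 -0.3252  0.012 ]
stNR [ 0.3567 -0.2442  0.012 ]
stFR [ 0.6391 -0.2588  0.012 ]
shift [-2.14, -14.76, 16.03] rot [] q6 18.4
```

View pics/c1.png

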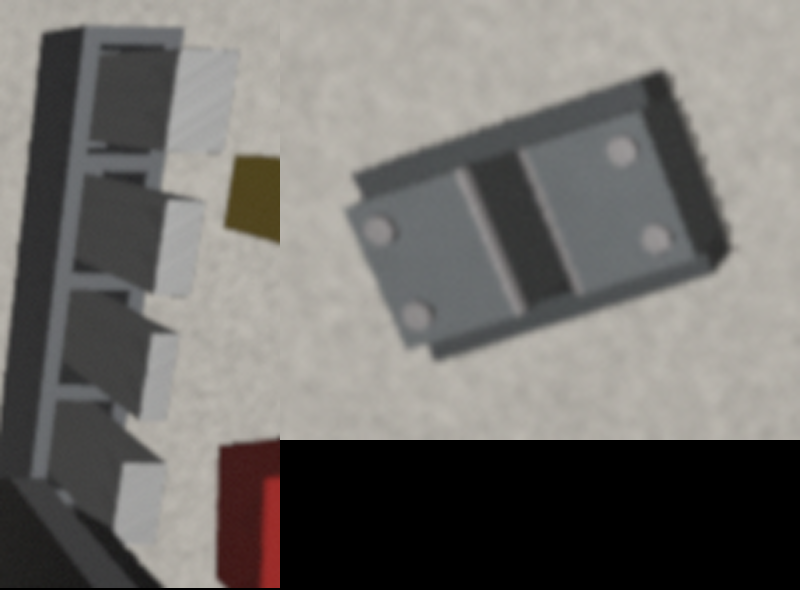

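The crop shows rack bays from near to far holding plates 5 (thickest), 3, 2 and 4, with plate 1 hidden behind the finger. The gate slot centre is at about (210,178) in the original picture, and its x axis is turned about 12 deg. Grey plates stand in the rack, while the yellow blocks on the bench are the look-alikes to leave alone.

```bash
python3 - <<'E'
from h import *
import pickle
m=pickle.load(open("w1.pkl","rb"))
P=[px2w("wrist",uv,.056,m) for uv in ((166.8,172),(240,147),(255,185),(182,207.5))]
print(np.mean(P,0).round(4)); 
for i in range(4): d=P[(i+1)%4]-P[i]; print(np.linalg.norm(d).round(4),np.degrees(np.arctan2(d[1],d[0])).round(1))
move([.427,-.045,.2],102)
E
```

```text
[ 0.4301 -0.0458  0.056 ]
0.1087 103.4
0.0555 13.6
0.1104 -77.7
0.0534 -168.2
shift [-2.02, -14.47, 16.03] rot [[0.0, -0.0, -16.9], [-0.0, -0.0, 163.1]] q6 18.4
```

>>> jog_arm --series '[{"tx": -2, "ty": -14.5, "tz": 16, "rx": 0, "ry": 0, "rz": -17}, {"tx": -2, "ty": -14.5, "tz": 16, "rx": 0, "ry": 0, "rz": -17}, {"tx": -2, "ty": -14.5, "tz": 16, "rx": 0, "ry": 0, "rz": -17}, {"tx": -2, "ty": -14.5, "tz": 16, "rx": 0, "ry": 0, "rz": -17}, {"tx": -2, "ty": -14.5, "tz": 16, "rx": 0, "ry": 0, "rz": -17}, {"tx": -2, "ty": -14.5, "tz": 16, "rx": 0, "ry": 0, "rz": -17}, {"tx": -2, "ty": -14.5, "tz": 16, "rx": 0, "ry": 0, "rz": -17}, {"tx": -2, "ty": -14.5, "tz": 16, "rx": 0, "ry": 0, "rz": -17}]'

```text
time_s: 2.85
tcp_pos: [0.4277, -0.0453, 0.2014]
orientation: [[-0.978, -0.209, 0.002], [-0.209, 0.978, 0.0], [-0.002, -0.0, -1.0]]
ft_force: [-0.3, 0.5, -0.9]
gripper_width: 0.0854
grasp_force: 0.0
```

```bash
python3 - <<'E'
from h import *
import pickle
m=ctrl.camera_model("wrist"); im=ctrl.capture("wrist"); pickle.dump(m,open("w2.pkl","wb"))
cv2.imwrite("pics/w2.png",im[:,:,::-1]); s=ctrl.state(); print(s["time_s"],s["tcp_pos"].round(4))
a=im[80:280,200:440,::-1]; cv2.imwrite("pics/w2c.png",cv2.resize(a,(0,0),fx=3,fy=3,interpolation=cv2.INTER_CUBIC))
E
```

```text
2.9 [ 0.4278 -0.0453  0.2014]
```

View pics/w2c.png

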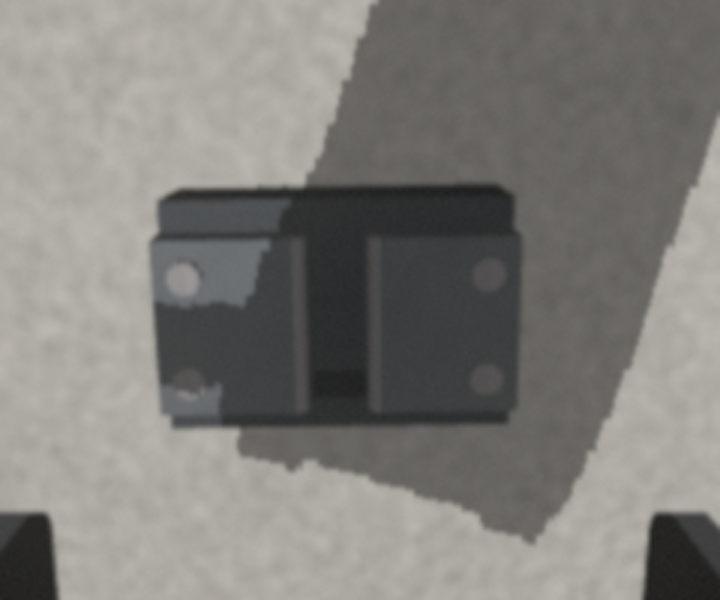

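Near view: the gate's top corners are at crop (152,240), (521,235), (516,413) and (163,413), and the slot's lip bands are centred at crop column 337.

```bash
python3 - <<'E'
from h import *
import pickle
m=pickle.load(open("w2.pkl","rb"))
f=lambda u,z=.056: px2w("wrist",(u[0]/3+200-.33,u[1]/3+80-.33),z,m)
P=[f(u) for u in ((152,240),(521,235),(516,413),(163,413))]
print(np.mean(P,0).round(4)); 
for i in range(4): d=P[(i+1)%4]-P[i]; print(np.linalg.norm(d).round(4),np.degrees(np.arctan2(d[1],d[0])).round(1))
a,b=f((336,240)),f((338.5,411)); d=b-a; print("slot",((a+b)/2).round(4),np.linalg.norm(d).round(4),np.degrees(np.arctan2(d[1],d[0])).round(1))
print("band width",np.linalg.norm(f((292.5,325))-f((382,325))).round(4))
# rack corners from w1: bay separators
m1=pickle.load(open("w1.pkl","rb"))
for n,c,z in (("nearL",(84,26),.058),("nearR",(183,29),.058),("sep1 left",(84,162),.058),("sep3 left",(58,392),.058),("leftedge far",(35,475),.058),
   ("p5 top NL",(183,47),.128),("p5 NR",(240,48),.128),("p5 FR",(222,154),.128),("p3",(167,197),.128),("p3",(204,200),.128),("p3",(190,297),.128),("p3",(156,290),.128),("p2",(151,333),.128),("p2",(179,334),.128),("p2",(164,420),.128),("p2",(140,416),.128),("p4",(121,462),.128),("p4",(163,462),.128),("p4",(155,541),.128)):
    print(n,px2w("wrist",(c[0]/2.8+420-.3,c[1]/2.8+80-.3),z,m1).round(4)[:2])
E
```

```text
[ 0.4295 -0.0472  0.056 ]
0.1083 102.8
0.055 13.0
0.1088 -78.0
0.0535 -167.5
slot [ 0.4296 -0.0473  0.056 ] 0.0528 12.6
band width 0.0269
nearL [0.3408 0.2815]
nearR [0.3461 0.3269]
sep1 left [0.4028 0.2828]
sep3 left [0.5182 0.2719]
leftedge far [0.5632 0.2605]
p5 top NL [0.3537 0.2927]
p5 NR [0.356  0.3149]
p5 FR [0.3964 0.3104]
p3 [0.4118 0.2891]
p3 [0.4143 0.3042]
p3 [0.4546 0.3006]
p3 [0.4503 0.2863]
p2 [0.4689 0.2849]
p2 [0.4704 0.2968]
p2 [0.5088 0.2921]
p2 [0.506  0.2817]
p4 [0.527  0.2741]
p4 [0.5286 0.2926]
p4 [0.567  0.2906]
```

```bash
cat >> h.py <<'E'
def bay(k): return np.array([0.4897+.0576*k,0.289-.0065*k])   # k=-2..2; plates 5,3,2,4,1
RY=83.5; GATE=np.array([.4295,-.0472]); GY=102.6
E
python3 - <<'E'
from h import *
move([*bay(2),.25],RY)
E
```

```text
shift [-24.04, 27.72, -4.83] rot [[-0.0, 0.1, 18.6], [-0.1, -0.0, -161.4]] q6 -18.1
```

>>> jog_arm --series '[{"tx": -2, "ty": 3, "tz": -4.8, "rx": 0, "ry": 0, "rz": 0}, {"tx": -24, "ty": 27.7, "tz": -4.8, "rx": 0, "ry": 0.1, "rz": 18.6}, {"tx": -24, "ty": 27.7, "tz": -4.8, "rx": 0, "ry": 0.1, "rz": 18.6}, {"tx": -24, "ty": 27.7, "tz": -4.8, "rx": 0, "ry": 0.1, "rz": 18.6}, {"tx": -24, "ty": 27.7, "tz": -4.8, "rx": 0, "ry": 0.1, "rz": 18.6}, {"tx": -24, "ty": 27.7, "tz": -4.8, "rx": 0, "ry": 0.1, "rz": 18.6}, {"tx": -24, "ty": 27.7, "tz": -4.8, "rx": 0, "ry": 0.1, "rz": 18.6}, {"tx": -24, "ty": 27.7, "tz": -4.8, "rx": 0, "ry": 0.1, "rz": 18.6}, {"tx": -24, "ty": 27.7, "tz": -4.8, "rx": 0, "ry": 0.1, "rz": 18.6}, {"tx": -24, "ty": 27.7, "tz": -4.8, "rx": 0, "ry": 0.1, "rz": 18.6}, {"tx": -24, "ty": 27.7, "tz": -4.8, "rx": 0, "ry": 0.1, "rz": 18.6}, {"tx": -24, "ty": 27.7, "tz": -4.8, "rx": 0, "ry": 0.1, "rz": 18.6}]'

```text
time_s: 4.1
tcp_pos: [0.6041, 0.2737, 0.2494]
orientation: [[-0.993, 0.116, -0.001], [0.116, 0.993, 0.0], [0.001, 0.0, -1.0]]
ft_force: [-0.4, 0.2, -0.3]
gripper_width: 0.0854
grasp_force: 0.0
```

```bash
python3 - <<'E'
from h import *
import pickle
m=ctrl.camera_model("wrist"); im=ctrl.capture("wrist"); pickle.dump(m,open("w3.pkl","wb"))
cv2.imwrite("pics/w3.png",im[:,:,::-1]); s=ctrl.state(); print(s["time_s"],s["tcp_pos"].round(4))
a=im[0:290,180:460,::-1]; cv2.imwrite("pics/w3c.png",cv2.resize(a,(0,0),fx=2,fy=2,interpolation=cv2.INTER_CUBIC))
move([*bay(2),.085],RY)
E
```

```text
4.15 [0.6041 0.2737 0.2494]
shift [-0.06, 0.24, 16.44] rot [[0.0, -0.0, -0.2], [-0.1, -0.0, 179.8]] q6 31.0
```

View pics/w3c.png

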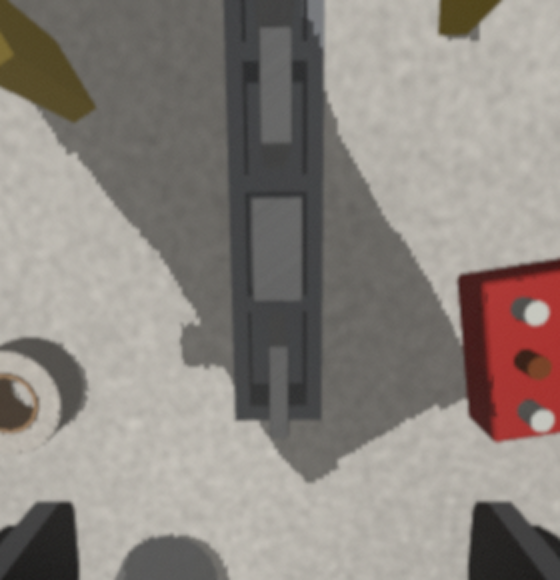

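Plate 1 (thin) is at crop (279,391), plate 4 at (277,248) and plate 2 at (276,85), all grey and standing in bays. The roll is at (10,400).

```bash
python3 - <<'E'
from h import *
import pickle
m=pickle.load(open("w3.pkl","rb"))
for n,c in (("p1",(279,391)),("p4",(277,248)),("p2",(276,85)),("roll",(8,402))):
    z=.128 if n[0]=="p" else .045
    print(n,px2w("wrist",(c[0]/2+180,c[1]/2),z,m).round(4)[:2])
for k in (2,1,0): print(bay(k).round(4))
for n in ("roll1_mid","bottle_mid"):
  for d in ctrl.look_for("wrist",n)[:3]: r=d["rect"]; u=(r[0]*640,r[1]*400); print(n,d["p"],np.round(u),px2w("wrist",u,.045,m).round(3))
E
```

```text
p1 [0.605  0.2775]
p4 [0.5474 0.2834]
p2 [0.4891 0.2898]
roll [0.6153 0.1274]
[0.6049 0.276 ]
[0.5473 0.2825]
[0.4897 0.289 ]
bottle_mid 0.8 [253. 316.] [0.767 0.178 0.045]
bottle_mid 0.49 [321. 126.] [0.553 0.286 0.045]
```

>>> jog_arm --series '[{"tx": 0, "ty": 0.3, "tz": 4, "rx": 0, "ry": 0, "rz": -0.2}, {"tx": 0, "ty": 0.3, "tz": 8, "rx": 0, "ry": 0, "rz": -0.2}, {"tx": 0, "ty": 0.3, "tz": 12, "rx": 0, "ry": 0, "rz": -0.2}, {"tx": 0, "ty": 0.3, "tz": 15, "rx": 0, "ry": 0, "rz": -0.2}, {"tx": 0, "ty": 0.3, "tz": 16.4, "rx": 0, "ry": 0, "rz": -0.2}, {"tx": 0, "ty": 0.3, "tz": 16.4, "rx": 0, "ry": 0, "rz": -0.2}, {"tx": 0, "ty": 0.3, "tz": 16.4, "rx": 0, "ry": 0, "rz": -0.2}]'

```text
time_s: 4.95
tcp_pos: [0.6047, 0.2772, 0.0853]
orientation: [[-0.994, 0.112, -0.001], [0.112, 0.994, 0.0], [0.001, 0.0, -1.0]]
ft_force: [-0.4, 0.1, 1.1]
gripper_width: 0.0853
grasp_force: 0.0
```

>>> jog_arm --series '[{"tx": 0, "ty": 0, "tz": 0, "rx": 0, "ry": 0, "rz": 0}, {"tx": 0, "ty": 0, "tz": 0, "rx": 0, "ry": 0, "rz": 0}, {"tx": 0, "ty": 0, "tz": 0, "rx": 0, "ry": 0, "rz": 0}, {"tx": 0, "ty": 0, "tz": 0, "rx": 0, "ry": 0, "rz": 0}, {"tx": 0, "ty": 0, "tz": 0, "rx": 0, "ry": 0, "rz": 0}, {"tx": 0, "ty": 0, "tz": 0, "rx": 0, "ry": 0, "rz": 0}, {"tx": 0, "ty": 0, "tz": 0, "rx": 0, "ry": 0, "rz": 0}, {"tx": 0, "ty": 0, "tz": 0, "rx": 0, "ry": 0, "rz": 0}]' --gripper -1

```text
time_s: 5.75
tcp_pos: [0.6046, 0.2773, 0.0845]
orientation: [[-0.994, 0.112, -0.001], [0.112, 0.994, -0.0], [0.001, -0.0, -1.0]]
ft_force: [-0.7, -1.0, 3.7]
gripper_width: 0.0072
grasp_force: 58.7
```

```bash
python3 - <<'E'
from h import *
move([*GATE,.245],GY)
E
```

```text
shift [13.79, -34.22, -16.02] rot [[-0.0, -0.1, -19.0], [-0.1, 0.0, 161.0]] q6 31.1
```

>>> jog_arm --series '[{"tx": 0, "ty": 0, "tz": -4, "rx": 0, "ry": 0, "rz": 0}, {"tx": 0, "ty": 0, "tz": -9, "rx": 0, "ry": 0, "rz": 0}, {"tx": 0, "ty": 0, "tz": -13, "rx": 0, "ry": 0, "rz": 0}, {"tx": 0, "ty": 0, "tz": -16, "rx": 0, "ry": 0, "rz": 0}, {"tx": 1.5, "ty": -3.7, "tz": -16, "rx": 0, "ry": 0, "rz": -2}, {"tx": 13.8, "ty": -34.2, "tz": -16, "rx": 0, "ry": 0, "rz": -19}, {"tx": 13.8, "ty": -34.2, "tz": -16, "rx": 0, "ry": 0, "rz": -19}, {"tx": 13.8, "ty": -34.2, "tz": -16, "rx": 0, "ry": 0, "rz": -19}, {"tx": 13.8, "ty": -34.2, "tz": -16, "rx": 0, "ry": 0, "rz": -19}, {"tx": 13.8, "ty": -34.2, "tz": -16, "rx": 0, "ry": 0, "rz": -19}, {"tx": 13.8, "ty": -34.2, "tz": -16, "rx": 0, "ry": 0, "rz": -19}, {"tx": 13.8, "ty": -34.2, "tz": -16, "rx": 0, "ry": 0, "rz": -19}, {"tx": 13.8, "ty": -34.2, "tz": -16, "rx": 0, "ry": 0, "rz": -19}, {"tx": 13.8, "ty": -34.2, "tz": -16, "rx": 0, "ry": 0, "rz": -19}, {"tx": 13.8, "ty": -34.2, "tz": -16, "rx": 0, "ry": 0, "rz": -19}, {"tx": 13.8, "ty": -34.2, "tz": -16, "rx": 0, "ry": 0, "rz": -19}]'

```text
time_s: 7.35
tcp_pos: [0.4297, -0.0462, 0.2445]
orientation: [[-0.976, -0.219, -0.002], [-0.219, 0.976, 0.0], [0.002, 0.001, -1.0]]
ft_force: [-0.6, 0.0, -1.8]
gripper_width: 0.0075
grasp_force: 58.8
```

```bash
python3 - <<'E'
from h import *
s=ctrl.state(); print(s["time_s"],s["gripper_width"],s["ft_force"])
move([*GATE,.15],GY)
E
```

```text
7.35 0.007466294818154925 [-0.55935018  0.02571649 -1.76697227]
shift [0.03, -0.1, 9.45] rot [[0.0, -0.1, 0.0], [0.2, 0.0, -180.0]] q6 -18.8
```

>>> jog_arm --series '[{"tx": 0, "ty": -0.1, "tz": 4.5, "rx": 0, "ry": 0, "rz": 0}, {"tx": 0, "ty": -0.1, "tz": 8, "rx": 0, "ry": 0, "rz": 0}, {"tx": 0, "ty": -0.1, "tz": 9.5, "rx": 0, "ry": 0, "rz": 0}, {"tx": 0, "ty": -0.1, "tz": 10.5, "rx": 0, "ry": 0, "rz": 0}, {"tx": 0, "ty": -0.1, "tz": 11.5, "rx": 0, "ry": 0, "rz": 0}, {"tx": 0, "ty": -0.1, "tz": 12.5, "rx": 0, "ry": 0, "rz": 0}, {"tx": 0, "ty": -0.1, "tz": 13.5, "rx": 0, "ry": 0, "rz": 0}, {"tx": 0, "ty": -0.1, "tz": 14.5, "rx": 0, "ry": 0, "rz": 0}, {"tx": 0, "ty": -0.1, "tz": 15.2, "rx": 0, "ry": 0, "rz": 0}, {"tx": 0, "ty": -0.1, "tz": 15.6, "rx": 0, "ry": 0, "rz": 0}, {"tx": 0, "ty": -0.1, "tz": 15.8, "rx": 0, "ry": 0, "rz": 0}, {"tx": 0, "ty": -0.1, "tz": 15.9, "rx": 0, "ry": 0, "rz": 0}, {"tx": 0, "ty": -0.1, "tz": 15.9, "rx": 0, "ry": 0, "rz": 0}, {"tx": 0, "ty": -0.1, "tz": 15.9, "rx": 0, "ry": 0, "rz": 0}, {"tx": 0, "ty": -0.1, "tz": 15.9, "rx": 0, "ry": 0, "rz": 0}]'

```text
time_s: 8.85
tcp_pos: [0.4295, -0.048, 0.0859]
orientation: [[-0.976, -0.218, -0.001], [-0.218, 0.976, -0.0], [0.001, 0.0, -1.0]]
ft_force: [0.5, 0.5, -1.1]
gripper_width: 0.0076
grasp_force: 58.8
```

```bash
python3 - <<'E'
from h import *
import pickle
m=ctrl.camera_model("wrist"); im=ctrl.capture("wrist")
cv2.imwrite("pics/w4.png",im[:,:,::-1]); s=ctrl.state(); print(s["time_s"],s["tcp_pos"].round(4),s["ft_force"],s["gripper_width"])
im=ctrl.capture("scene");u=w2px("scene",[*GATE,.06]).astype(int); print(u)
a=im[u[1]-50:u[1]+50,u[0]-60:u[0]+60,::-1]; b=cv2.resize(a,(0,0),fx=5,fy=5,interpolation=cv2.INTER_CUBIC)
cv2.imwrite("pics/s4.png",b)
E
```

```text
8.9 [ 0.4294 -0.048   0.0858] [-0.36424806 -0.35864414 -0.94849234] 0.007512412687351302
[337 150]
```

View pics/s4.png

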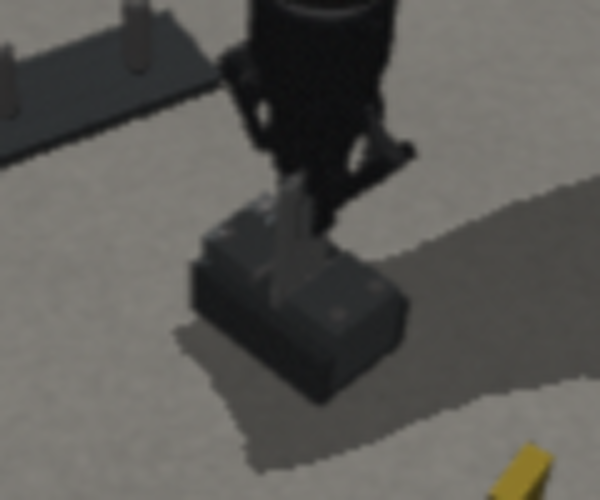

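The plate stands inside the slot, crop (290,240), with only its upper part above the block. I'll lower the last millimetre, then lift it back to its bay.

```bash
python3 - <<'E'
from h import *
move([.605,.277,.245],RY)
E
```

```text
shift [-24.19, 27.9, -15.95] rot [[-0.0, -0.1, 19.1], [0.1, -0.0, -160.9]] q6 -18.9
```

>>> jog_arm --series '[{"tx": 0, "ty": 0, "tz": 0.12, "rx": 0, "ry": 0, "rz": 0}, {"tx": 0, "ty": 0, "tz": 0.12, "rx": 0, "ry": 0, "rz": 0}, {"tx": 0, "ty": 0, "tz": 0.12, "rx": 0, "ry": 0, "rz": 0}, {"tx": 0, "ty": 0, "tz": -3, "rx": 0, "ry": 0, "rz": 0}, {"tx": 0, "ty": 0, "tz": -7, "rx": 0, "ry": 0, "rz": 0}, {"tx": 0, "ty": 0, "tz": -12, "rx": 0, "ry": 0, "rz": 0}, {"tx": 0, "ty": 0, "tz": -16, "rx": 0, "ry": 0, "rz": 0}, {"tx": -24.2, "ty": 27.9, "tz": -16, "rx": 0, "ry": 0, "rz": 19.1}, {"tx": -24.2, "ty": 27.9, "tz": -16, "rx": 0, "ry": 0, "rz": 19.1}, {"tx": -24.2, "ty": 27.9, "tz": -16, "rx": 0, "ry": 0, "rz": 19.1}, {"tx": -24.2, "ty": 27.9, "tz": -16, "rx": 0, "ry": 0, "rz": 19.1}, {"tx": -24.2, "ty": 27.9, "tz": -16, "rx": 0, "ry": 0, "rz": 19.1}, {"tx": -24.2, "ty": 27.9, "tz": -16, "rx": 0, "ry": 0, "rz": 19.1}, {"tx": -24.2, "ty": 27.9, "tz": -16, "rx": 0, "ry": 0, "rz": 19.1}, {"tx": -24.2, "ty": 27.9, "tz": -16, "rx": 0, "ry": 0, "rz": 19.1}, {"tx": -24.2, "ty": 27.9, "tz": -16, "rx": 0, "ry": 0, "rz": 19.1}, {"tx": -24.2, "ty": 27.9, "tz": -16, "rx": 0, "ry": 0, "rz": 19.1}, {"tx": -24.2, "ty": 27.9, "tz": -16, "rx": 0, "ry": 0, "rz": 19.1}, {"tx": -24.2, "ty": 27.9, "tz": -16, "rx": 0, "ry": 0, "rz": 19.1}]'

```text
time_s: 10.85
tcp_pos: [0.6049, 0.276, 0.246]
orientation: [[-0.993, 0.115, -0.001], [0.115, 0.993, 0.0], [0.001, -0.0, -1.0]]
ft_force: [1.0, -0.0, -0.3]
gripper_width: 0.0072
grasp_force: 58.9
```

```bash
python3 - <<'E'
from h import *
move([.605,.277,.085],RY)
E
```

```text
shift [-0.02, 0.1, 16.1] rot [[-0.0, -0.1, -0.1], [-0.1, 0.0, 179.9]] q6 31.1
```

>>> jog_arm --series '[{"tx": 0, "ty": 0.1, "tz": 4, "rx": 0, "ry": 0, "rz": -0.1}, {"tx": 0, "ty": 0.1, "tz": 8, "rx": 0, "ry": 0, "rz": -0.1}, {"tx": 0, "ty": 0.1, "tz": 9.5, "rx": 0, "ry": 0, "rz": -0.1}, {"tx": 0, "ty": 0.1, "tz": 11, "rx": 0, "ry": 0, "rz": -0.1}, {"tx": 0, "ty": 0.1, "tz": 12.5, "rx": 0, "ry": 0, "rz": -0.1}, {"tx": 0, "ty": 0.1, "tz": 14, "rx": 0, "ry": 0, "rz": -0.1}, {"tx": 0, "ty": 0.1, "tz": 15.2, "rx": 0, "ry": 0, "rz": -0.1}, {"tx": 0, "ty": 0.1, "tz": 15.8, "rx": 0, "ry": 0, "rz": -0.1}, {"tx": 0, "ty": 0.1, "tz": 16.1, "rx": 0, "ry": 0, "rz": -0.1}, {"tx": 0, "ty": 0.1, "tz": 16.1, "rx": 0, "ry": 0, "rz": -0.1}, {"tx": 0, "ty": 0.1, "tz": 16.1, "rx": 0, "ry": 0, "rz": -0.1}]'

```text
time_s: 11.95
tcp_pos: [0.6052, 0.2781, 0.0849]
orientation: [[-0.994, 0.112, -0.001], [0.112, 0.994, 0.0], [0.001, 0.0, -1.0]]
ft_force: [-0.1, -0.2, -1.0]
gripper_width: 0.007
grasp_force: 59.0
```

>>> jog_arm --series '[{"tx": 0, "ty": 0, "tz": 0, "rx": 0, "ry": 0, "rz": 0}, {"tx": 0, "ty": 0, "tz": 0, "rx": 0, "ry": 0, "rz": 0}, {"tx": 0, "ty": 0, "tz": 0, "rx": 0, "ry": 0, "rz": 0}, {"tx": 0, "ty": 0, "tz": 0, "rx": 0, "ry": 0, "rz": 0}, {"tx": 0, "ty": 0, "tz": 0, "rx": 0, "ry": 0, "rz": 0}, {"tx": 0, "ty": 0, "tz": -4, "rx": 0, "ry": 0, "rz": 0}, {"tx": 0, "ty": 0, "tz": -9, "rx": 0, "ry": 0, "rz": 0}, {"tx": 4, "ty": 0, "tz": -9, "rx": 0, "ry": 0, "rz": 0}, {"tx": 8, "ty": -0.1, "tz": -9, "rx": 0, "ry": 0, "rz": 0}, {"tx": 11.6, "ty": -0.1, "tz": -9, "rx": 0, "ry": 0, "rz": 0}, {"tx": 11.6, "ty": -0.1, "tz": -9, "rx": 0, "ry": 0, "rz": 0}, {"tx": 11.6, "ty": -0.1, "tz": -5, "rx": 0, "ry": 0, "rz": 0}, {"tx": 11.6, "ty": -0.1, "tz": -2, "rx": 0, "ry": 0, "rz": 0}, {"tx": 11.6, "ty": -0.1, "tz": 0, "rx": 0, "ry": 0, "rz": 0}, {"tx": 11.6, "ty": -0.1, "tz": 0, "rx": 0, "ry": 0, "rz": 0}, {"tx": 11.6, "ty": -0.1, "tz": 0, "rx": 0, "ry": 0, "rz": 0}]' --gripper 1

```text
time_s: 13.55
tcp_pos: [0.4899, 0.2901, 0.0851]
orientation: [[-0.994, 0.112, -0.002], [0.112, 0.994, -0.0], [0.002, -0.0, -1.0]]
ft_force: [0.0, -0.5, 0.6]
gripper_width: 0.0855
grasp_force: 0.0
```

>>> jog_arm --series '[{"tx": 0, "ty": 0, "tz": 0, "rx": 0, "ry": 0, "rz": 0}, {"tx": 0, "ty": 0, "tz": 0, "rx": 0, "ry": 0, "rz": 0}, {"tx": 0, "ty": 0, "tz": 0, "rx": 0, "ry": 0, "rz": 0}, {"tx": 0, "ty": 0, "tz": 0, "rx": 0, "ry": 0, "rz": 0}, {"tx": 0, "ty": 0, "tz": 0, "rx": 0, "ry": 0, "rz": 0}, {"tx": 0, "ty": 0, "tz": 0, "rx": 0, "ry": 0, "rz": 0}, {"tx": 0, "ty": 0, "tz": 0, "rx": 0, "ry": 0, "rz": 0}, {"tx": 0, "ty": 0, "tz": 0, "rx": 0, "ry": 0, "rz": 0}]' --gripper -1

```text
time_s: 14.35
tcp_pos: [0.4896, 0.2899, 0.0847]
orientation: [[-0.994, 0.112, -0.001], [0.112, 0.994, -0.0], [0.001, -0.0, -1.0]]
ft_force: [0.2, -1.4, 6.0]
gripper_width: 0.0115
grasp_force: 58.5
```

```bash
python3 - <<'E'
from h import *
move([*GATE,.245],GY)
E
```

```text
shift [2.22, -34.18, -16.01] rot [[-0.0, -0.1, -19.0], [-0.1, 0.0, 161.0]] q6 37.0
```

>>> jog_arm --series '[{"tx": 0, "ty": 0, "tz": -4, "rx": 0, "ry": 0, "rz": 0}, {"tx": 0, "ty": 0, "tz": -9, "rx": 0, "ry": 0, "rz": 0}, {"tx": 0, "ty": 0, "tz": -13, "rx": 0, "ry": 0, "rz": 0}, {"tx": 0, "ty": 0, "tz": -16, "rx": 0, "ry": 0, "rz": 0}, {"tx": 0.2, "ty": -3.7, "tz": -16, "rx": 0, "ry": 0, "rz": -2}, {"tx": 2.2, "ty": -34.2, "tz": -16, "rx": 0, "ry": 0, "rz": -19}, {"tx": 2.2, "ty": -34.2, "tz": -16, "rx": 0, "ry": 0, "rz": -19}, {"tx": 2.2, "ty": -34.2, "tz": -16, "rx": 0, "ry": 0, "rz": -19}, {"tx": 2.2, "ty": -34.2, "tz": -16, "rx": 0, "ry": 0, "rz": -19}, {"tx": 2.2, "ty": -34.2, "tz": -16, "rx": 0, "ry": 0, "rz": -19}, {"tx": 2.2, "ty": -34.2, "tz": -16, "rx": 0, "ry": 0, "rz": -19}, {"tx": 2.2, "ty": -34.2, "tz": -16, "rx": 0, "ry": 0, "rz": -19}, {"tx": 2.2, "ty": -34.2, "tz": -16, "rx": 0, "ry": 0, "rz": -19}, {"tx": 2.2, "ty": -34.2, "tz": -16, "rx": 0, "ry": 0, "rz": -19}, {"tx": 2.2, "ty": -34.2, "tz": -16, "rx": 0, "ry": 0, "rz": -19}, {"tx": 2.2, "ty": -34.2, "tz": -16, "rx": 0, "ry": 0, "rz": -19}]'

```text
time_s: 15.95
tcp_pos: [0.4299, -0.0462, 0.2446]
orientation: [[-0.976, -0.22, -0.002], [-0.22, 0.976, 0.0], [0.002, 0.0, -1.0]]
ft_force: [-0.3, 0.5, -0.9]
gripper_width: 0.0111
grasp_force: 59.3
```

```bash
python3 - <<'E'
from h import *
move([*GATE,.085],GY)
E
```

```text
shift [0.03, -0.09, 15.96] rot [[0.0, -0.1, 0.1], [0.2, 0.0, -179.9]] q6 -18.8
```

>>> jog_arm --series '[{"tx": 0, "ty": -0.1, "tz": 4.5, "rx": 0, "ry": 0, "rz": 0}, {"tx": 0, "ty": -0.1, "tz": 8, "rx": 0, "ry": 0, "rz": 0}, {"tx": 0, "ty": -0.1, "tz": 10, "rx": 0, "ry": 0, "rz": 0}, {"tx": 0, "ty": -0.1, "tz": 10.6, "rx": 0, "ry": 0, "rz": 0}, {"tx": 0, "ty": -0.1, "tz": 11, "rx": 0, "ry": 0, "rz": 0}, {"tx": 0, "ty": -0.1, "tz": 11.3, "rx": 0, "ry": 0, "rz": 0}, {"tx": 0, "ty": -0.1, "tz": 11.6, "rx": 0, "ry": 0, "rz": 0}, {"tx": 0, "ty": -0.1, "tz": 11.8, "rx": 0, "ry": 0, "rz": 0}]'

```text
time_s: 16.75
tcp_pos: [0.4301, -0.0483, 0.127]
orientation: [[-0.976, -0.218, -0.001], [-0.218, 0.976, -0.0], [0.001, -0.0, -1.0]]
ft_force: [0.3, -0.0, -1.3]
gripper_width: 0.0114
grasp_force: 59.2
```

>>> jog_arm --series '[{"tx": 0, "ty": 0.05, "tz": 0.4, "rx": 0, "ry": 0, "rz": 0}, {"tx": 0, "ty": 0.05, "tz": 0.9, "rx": 0, "ry": 0, "rz": 0}, {"tx": 0, "ty": 0.05, "tz": 1.6, "rx": 0, "ry": 0, "rz": 0}, {"tx": 0, "ty": 0.05, "tz": 2.4, "rx": 0, "ry": 0, "rz": 0}, {"tx": 0, "ty": 0.05, "tz": 3.2, "rx": 0, "ry": 0, "rz": 0}, {"tx": 0, "ty": 0.05, "tz": 3.8, "rx": 0, "ry": 0, "rz": 0}, {"tx": 0, "ty": 0.05, "tz": 4.1, "rx": 0, "ry": 0, "rz": 0}, {"tx": 0, "ty": 0.05, "tz": 4.2, "rx": 0, "ry": 0, "rz": 0}, {"tx": 0, "ty": 0.05, "tz": 4.2, "rx": 0, "ry": 0, "rz": 0}, {"tx": 0, "ty": 0.05, "tz": 4.2, "rx": 0, "ry": 0, "rz": 0}, {"tx": 0, "ty": 0.05, "tz": 4.2, "rx": 0, "ry": 0, "rz": 0}]'

```text
time_s: 17.85
tcp_pos: [0.4295, -0.0479, 0.0848]
orientation: [[-0.976, -0.218, -0.002], [-0.218, 0.976, -0.0], [0.002, 0.0, -1.0]]
ft_force: [-1.8, -0.2, 2.6]
gripper_width: 0.0112
grasp_force: 59.7
```

```bash
python3 - <<'E'
from h import *
move([.489,.2895,.245],RY)
E
```

```text
shift [-13.12, 31.64, -16.04] rot [[-0.0, -0.1, 19.1], [0.1, -0.0, -160.9]] q6 -18.9
```

Plate 2 is fully down, with light floor contact. Taking it back.

>>> jog_arm --series '[{"tx": 0, "ty": 0, "tz": 0, "rx": 0, "ry": 0, "rz": 0}, {"tx": 0, "ty": 0, "tz": -3, "rx": 0, "ry": 0, "rz": 0}, {"tx": 0, "ty": 0, "tz": -7, "rx": 0, "ry": 0, "rz": 0}, {"tx": 0, "ty": 0, "tz": -12, "rx": 0, "ry": 0, "rz": 0}, {"tx": 0, "ty": 0, "tz": -16, "rx": 0, "ry": 0, "rz": 0}, {"tx": -13.1, "ty": 31.6, "tz": -16, "rx": 0, "ry": 0, "rz": 19.1}, {"tx": -13.1, "ty": 31.6, "tz": -16, "rx": 0, "ry": 0, "rz": 19.1}, {"tx": -13.1, "ty": 31.6, "tz": -16, "rx": 0, "ry": 0, "rz": 19.1}, {"tx": -13.1, "ty": 31.6, "tz": -16, "rx": 0, "ry": 0, "rz": 19.1}, {"tx": -13.1, "ty": 31.6, "tz": -16, "rx": 0, "ry": 0, "rz": 19.1}, {"tx": -13.1, "ty": 31.6, "tz": -16, "rx": 0, "ry": 0, "rz": 19.1}, {"tx": -13.1, "ty": 31.6, "tz": -16, "rx": 0, "ry": 0, "rz": 19.1}, {"tx": -13.1, "ty": 31.6, "tz": -16, "rx": 0, "ry": 0, "rz": 19.1}, {"tx": -13.1, "ty": 31.6, "tz": -16, "rx": 0, "ry": 0, "rz": 19.1}, {"tx": -13.1, "ty": 31.6, "tz": -16, "rx": 0, "ry": 0, "rz": 19.1}, {"tx": -13.1, "ty": 31.6, "tz": -16, "rx": 0, "ry": 0, "rz": 19.1}]'

```text
time_s: 19.45
tcp_pos: [0.4889, 0.2879, 0.2448]
orientation: [[-0.993, 0.115, -0.002], [0.115, 0.993, -0.0], [0.002, -0.0, -1.0]]
ft_force: [0.0, -0.3, -1.6]
gripper_width: 0.0111
grasp_force: 59.5
```

```bash
python3 - <<'E'
from h import *
move([.489,.2895,.085],RY)
E
```

```text
shift [-0.02, 0.17, 15.98] rot [[-0.0, -0.1, -0.1], [-0.1, 0.0, 179.9]] q6 37.1
```

>>> jog_arm --series '[{"tx": 0, "ty": 0.15, "tz": 4, "rx": 0, "ry": 0, "rz": -0.1}, {"tx": 0, "ty": 0.15, "tz": 8, "rx": 0, "ry": 0, "rz": -0.1}, {"tx": 0, "ty": 0.15, "tz": 9.5, "rx": 0, "ry": 0, "rz": -0.1}, {"tx": 0, "ty": 0.15, "tz": 11, "rx": 0, "ry": 0, "rz": -0.1}, {"tx": 0, "ty": 0.15, "tz": 12.5, "rx": 0, "ry": 0, "rz": -0.1}, {"tx": 0, "ty": 0.15, "tz": 14, "rx": 0, "ry": 0, "rz": -0.1}, {"tx": 0, "ty": 0.15, "tz": 15.2, "rx": 0, "ry": 0, "rz": -0.1}, {"tx": 0, "ty": 0.15, "tz": 15.7, "rx": 0, "ry": 0, "rz": -0.1}, {"tx": 0, "ty": 0.15, "tz": 15.9, "rx": 0, "ry": 0, "rz": -0.1}, {"tx": 0, "ty": 0.15, "tz": 16, "rx": 0, "ry": 0, "rz": -0.1}, {"tx": 0, "ty": 0.15, "tz": 16, "rx": 0, "ry": 0, "rz": -0.1}]'

```text
time_s: 20.55
tcp_pos: [0.489, 0.2907, 0.085]
orientation: [[-0.994, 0.112, -0.001], [0.112, 0.994, 0.0], [0.001, 0.0, -1.0]]
ft_force: [-0.1, -0.1, -1.2]
gripper_width: 0.0115
grasp_force: 59.4
```

>>> jog_arm --series '[{"tx": 0, "ty": 0, "tz": 0, "rx": 0, "ry": 0, "rz": 0}, {"tx": 0, "ty": 0, "tz": 0, "rx": 0, "ry": 0, "rz": 0}, {"tx": 0, "ty": 0, "tz": 0, "rx": 0, "ry": 0, "rz": 0}, {"tx": 0, "ty": 0, "tz": 0, "rx": 0, "ry": 0, "rz": 0}, {"tx": 0, "ty": 0, "tz": 0, "rx": 0, "ry": 0, "rz": 0}, {"tx": 0, "ty": 0, "tz": -4, "rx": 0, "ry": 0, "rz": 0}, {"tx": 0, "ty": 0, "tz": -9, "rx": 0, "ry": 0, "rz": 0}, {"tx": 3, "ty": 0, "tz": -9, "rx": 0, "ry": 0, "rz": 0}, {"tx": 5.7, "ty": -0.1, "tz": -9, "rx": 0, "ry": 0, "rz": 0}, {"tx": 5.7, "ty": -0.1, "tz": -9, "rx": 0, "ry": 0, "rz": 0}, {"tx": 5.7, "ty": -0.1, "tz": -5, "rx": 0, "ry": 0, "rz": 0}, {"tx": 5.7, "ty": -0.1, "tz": -2, "rx": 0, "ry": 0, "rz": 0}, {"tx": 5.7, "ty": -0.1, "tz": 0, "rx": 0, "ry": 0, "rz": 0}, {"tx": 5.7, "ty": -0.1, "tz": 0, "rx": 0, "ry": 0, "rz": 0}, {"tx": 5.7, "ty": -0.1, "tz": 0, "rx": 0, "ry": 0, "rz": 0}]' --gripper 1

```text
time_s: 22.05
tcp_pos: [0.4323, 0.296, 0.0851]
orientation: [[-0.994, 0.112, -0.002], [0.112, 0.994, -0.0], [0.002, -0.0, -1.0]]
ft_force: [0.1, -0.0, 0.4]
gripper_width: 0.0854
grasp_force: 0.0
```

>>> jog_arm --series '[{"tx": 0, "ty": 0, "tz": 0, "rx": 0, "ry": 0, "rz": 0}, {"tx": 0, "ty": 0, "tz": 0, "rx": 0, "ry": 0, "rz": 0}, {"tx": 0, "ty": 0, "tz": 0, "rx": 0, "ry": 0, "rz": 0}, {"tx": 0, "ty": 0, "tz": 0, "rx": 0, "ry": 0, "rz": 0}, {"tx": 0, "ty": 0, "tz": 0, "rx": 0, "ry": 0, "rz": 0}, {"tx": 0, "ty": 0, "tz": 0, "rx": 0, "ry": 0, "rz": 0}, {"tx": 0, "ty": 0, "tz": 0, "rx": 0, "ry": 0, "rz": 0}, {"tx": 0, "ty": 0, "tz": 0, "rx": 0, "ry": 0, "rz": 0}]' --gripper -1

```text
time_s: 22.85
tcp_pos: [0.432, 0.2955, 0.0849]
orientation: [[-0.994, 0.112, -0.001], [0.112, 0.994, -0.001], [0.001, -0.001, -1.0]]
ft_force: [-0.0, -3.8, 6.2]
gripper_width: 0.0151
grasp_force: 58.1
```

```bash
python3 - <<'E'
from h import *
move([*GATE,.245],GY)
E
```

```text
shift [-3.58, -34.1, -15.98] rot [[-0.1, -0.1, -19.0], [-0.1, 0.1, 161.0]] q6 40.8
```

>>> jog_arm --series '[{"tx": 0, "ty": 0, "tz": -4, "rx": 0, "ry": 0, "rz": 0}, {"tx": 0, "ty": 0, "tz": -9, "rx": 0, "ry": 0, "rz": 0}, {"tx": 0, "ty": 0, "tz": -13, "rx": 0, "ry": 0, "rz": 0}, {"tx": 0, "ty": 0, "tz": -16, "rx": 0, "ry": 0, "rz": 0}, {"tx": -0.3, "ty": -3.7, "tz": -16, "rx": 0, "ry": 0, "rz": -2}, {"tx": -3.6, "ty": -34.1, "tz": -16, "rx": 0, "ry": 0, "rz": -19}, {"tx": -3.6, "ty": -34.1, "tz": -16, "rx": 0, "ry": 0, "rz": -19}, {"tx": -3.6, "ty": -34.1, "tz": -16, "rx": 0, "ry": 0, "rz": -19}, {"tx": -3.6, "ty": -34.1, "tz": -16, "rx": 0, "ry": 0, "rz": -19}, {"tx": -3.6, "ty": -34.1, "tz": -16, "rx": 0, "ry": 0, "rz": -19}, {"tx": -3.6, "ty": -34.1, "tz": -16, "rx": 0, "ry": 0, "rz": -19}, {"tx": -3.6, "ty": -34.1, "tz": -16, "rx": 0, "ry": 0, "rz": -19}, {"tx": -3.6, "ty": -34.1, "tz": -16, "rx": 0, "ry": 0, "rz": -19}, {"tx": -3.6, "ty": -34.1, "tz": -16, "rx": 0, "ry": 0, "rz": -19}, {"tx": -3.6, "ty": -34.1, "tz": -16, "rx": 0, "ry": 0, "rz": -19}, {"tx": -3.6, "ty": -34.1, "tz": -16, "rx": 0, "ry": 0, "rz": -19}]'

```text
time_s: 24.45
tcp_pos: [0.4299, -0.046, 0.2446]
orientation: [[-0.976, -0.219, -0.002], [-0.219, 0.976, 0.0], [0.002, 0.0, -1.0]]
ft_force: [0.9, -0.2, -1.7]
gripper_width: 0.0153
grasp_force: 60.1
```

```bash
python3 - <<'E'
from h import *
move([*GATE,.085],GY)
E
```

```text
shift [0.04, -0.12, 15.96] rot [[0.0, -0.1, 0.1], [0.2, 0.0, -179.9]] q6 -18.8
```

>>> jog_arm --series '[{"tx": 0, "ty": -0.07, "tz": 4.5, "rx": 0, "ry": 0, "rz": 0}, {"tx": 0, "ty": -0.07, "tz": 8, "rx": 0, "ry": 0, "rz": 0}, {"tx": 0, "ty": -0.07, "tz": 10, "rx": 0, "ry": 0, "rz": 0}, {"tx": 0, "ty": -0.07, "tz": 10.6, "rx": 0, "ry": 0, "rz": 0}, {"tx": 0, "ty": -0.07, "tz": 11, "rx": 0, "ry": 0, "rz": 0}, {"tx": 0, "ty": -0.07, "tz": 11.2, "rx": 0, "ry": 0, "rz": 0}, {"tx": 0, "ty": -0.07, "tz": 11.35, "rx": 0, "ry": 0, "rz": 0}, {"tx": 0, "ty": -0.07, "tz": 11.4, "rx": 0, "ry": 0, "rz": 0}]'

```text
time_s: 25.25
tcp_pos: [0.4302, -0.0476, 0.1312]
orientation: [[-0.976, -0.218, -0.001], [-0.218, 0.976, -0.0], [0.001, -0.0, -1.0]]
ft_force: [-0.3, -0.4, -2.0]
gripper_width: 0.0148
grasp_force: 59.8
```

>>> jog_arm --series '[{"tx": 0, "ty": 0, "tz": 0.1, "rx": 0, "ry": 0, "rz": 0}, {"tx": 0, "ty": 0, "tz": 0.2, "rx": 0, "ry": 0, "rz": 0}, {"tx": 0, "ty": 0, "tz": 0.2, "rx": 0, "ry": 0, "rz": 0}]'

```text
time_s: 25.55
tcp_pos: [0.4298, -0.0476, 0.1286]
orientation: [[-0.976, -0.218, -0.002], [-0.218, 0.976, -0.0], [0.002, 0.0, -1.0]]
ft_force: [0.1, 0.3, -2.0]
gripper_width: 0.0152
grasp_force: 59.8
```

>>> jog_arm --series '[{"tx": 0, "ty": 0, "tz": 0.2, "rx": 0, "ry": 0, "rz": 0}, {"tx": 0, "ty": 0, "tz": 0.4, "rx": 0, "ry": 0, "rz": 0}, {"tx": 0, "ty": 0, "tz": 0.6, "rx": 0, "ry": 0, "rz": 0}, {"tx": 0, "ty": 0, "tz": 0.8, "rx": 0, "ry": 0, "rz": 0}, {"tx": 0, "ty": 0, "tz": 1, "rx": 0, "ry": 0, "rz": 0}]'

```text
time_s: 26.05
tcp_pos: [0.4297, -0.0476, 0.1184]
orientation: [[-0.976, -0.218, -0.002], [-0.218, 0.976, -0.0], [0.002, 0.0, -1.0]]
ft_force: [-0.4, -0.0, -3.2]
gripper_width: 0.0153
grasp_force: 59.9
```

>>> jog_arm --series '[{"tx": 0, "ty": 0, "tz": 0.6, "rx": 0, "ry": 0, "rz": 0}, {"tx": 0, "ty": 0, "tz": 1.2, "rx": 0, "ry": 0, "rz": 0}, {"tx": 0, "ty": 0, "tz": 1.8, "rx": 0, "ry": 0, "rz": 0}, {"tx": 0, "ty": 0, "tz": 2.4, "rx": 0, "ry": 0, "rz": 0}, {"tx": 0, "ty": 0, "tz": 2.9, "rx": 0, "ry": 0, "rz": 0}, {"tx": 0, "ty": 0, "tz": 3.2, "rx": 0, "ry": 0, "rz": 0}, {"tx": 0, "ty": 0, "tz": 3.3, "rx": 0, "ry": 0, "rz": 0}, {"tx": 0, "ty": 0, "tz": 3.4, "rx": 0, "ry": 0, "rz": 0}, {"tx": 0, "ty": 0, "tz": 3.4, "rx": 0, "ry": 0, "rz": 0}, {"tx": 0, "ty": 0, "tz": 3.4, "rx": 0, "ry": 0, "rz": 0}]'

```text
time_s: 27.05
tcp_pos: [0.43, -0.0476, 0.0849]
orientation: [[-0.976, -0.218, -0.001], [-0.218, 0.976, -0.0], [0.001, 0.0, -1.0]]
ft_force: [-1.0, 1.0, 1.8]
gripper_width: 0.0155
grasp_force: 60.2
```

```bash
python3 - <<'E'
from h import *
move([.432,.296,.245],RY)
E
```

```text
shift [-7.66, 33.5, -16.01] rot [[-0.0, -0.1, 19.1], [0.1, -0.0, -160.9]] q6 -18.9
```

Plate 3 goes in. Back to its bay, then plate 4.

>>> jog_arm --series '[{"tx": 0, "ty": 0, "tz": 0, "rx": 0, "ry": 0, "rz": 0}, {"tx": 0, "ty": 0, "tz": -3, "rx": 0, "ry": 0, "rz": 0}, {"tx": 0, "ty": 0, "tz": -7, "rx": 0, "ry": 0, "rz": 0}, {"tx": 0, "ty": 0, "tz": -12, "rx": 0, "ry": 0, "rz": 0}, {"tx": 0, "ty": 0, "tz": -16, "rx": 0, "ry": 0, "rz": 0}, {"tx": -7.6, "ty": 33.5, "tz": -16, "rx": 0, "ry": 0, "rz": 19.1}, {"tx": -7.6, "ty": 33.5, "tz": -16, "rx": 0, "ry": 0, "rz": 19.1}, {"tx": -7.6, "ty": 33.5, "tz": -16, "rx": 0, "ry": 0, "rz": 19.1}, {"tx": -7.6, "ty": 33.5, "tz": -16, "rx": 0, "ry": 0, "rz": 19.1}, {"tx": -7.6, "ty": 33.5, "tz": -16, "rx": 0, "ry": 0, "rz": 19.1}, {"tx": -7.6, "ty": 33.5, "tz": -16, "rx": 0, "ry": 0, "rz": 19.1}, {"tx": -7.6, "ty": 33.5, "tz": -16, "rx": 0, "ry": 0, "rz": 19.1}, {"tx": -7.6, "ty": 33.5, "tz": -16, "rx": 0, "ry": 0, "rz": 19.1}, {"tx": -7.6, "ty": 33.5, "tz": -16, "rx": 0, "ry": 0, "rz": 19.1}, {"tx": -7.6, "ty": 33.5, "tz": -16, "rx": 0, "ry": 0, "rz": 19.1}, {"tx": -7.6, "ty": 33.5, "tz": -16, "rx": 0, "ry": 0, "rz": 19.1}]'

```text
time_s: 28.65
tcp_pos: [0.4314, 0.2948, 0.2447]
orientation: [[-0.993, 0.115, -0.002], [0.115, 0.993, -0.0], [0.002, -0.0, -1.0]]
ft_force: [0.5, 0.0, -1.8]
gripper_width: 0.0153
grasp_force: 60.1
```

```bash
python3 - <<'E'
from h import *
move([.432,.296,.085],RY)
E
```

```text
shift [-0.07, 0.13, 15.97] rot [[-0.0, -0.1, -0.1], [-0.1, 0.0, 179.9]] q6 40.9
```

>>> jog_arm --series '[{"tx": 0, "ty": 0.1, "tz": 4, "rx": 0, "ry": 0, "rz": -0.1}, {"tx": 0, "ty": 0.1, "tz": 8, "rx": 0, "ry": 0, "rz": -0.1}, {"tx": 0, "ty": 0.1, "tz": 9.5, "rx": 0, "ry": 0, "rz": -0.1}, {"tx": 0, "ty": 0.1, "tz": 11, "rx": 0, "ry": 0, "rz": -0.1}, {"tx": 0, "ty": 0.1, "tz": 12.5, "rx": 0, "ry": 0, "rz": -0.1}, {"tx": 0, "ty": 0.1, "tz": 14, "rx": 0, "ry": 0, "rz": -0.1}, {"tx": 0, "ty": 0.1, "tz": 15.2, "rx": 0, "ry": 0, "rz": -0.1}, {"tx": 0, "ty": 0.1, "tz": 15.7, "rx": 0, "ry": 0, "rz": -0.1}, {"tx": 0, "ty": 0.1, "tz": 15.9, "rx": 0, "ry": 0, "rz": -0.1}, {"tx": 0, "ty": 0.1, "tz": 15.95, "rx": 0, "ry": 0, "rz": -0.1}, {"tx": 0, "ty": 0.1, "tz": 15.95, "rx": 0, "ry": 0, "rz": -0.1}]'

```text
time_s: 29.75
tcp_pos: [0.4314, 0.297, 0.0856]
orientation: [[-0.994, 0.112, -0.001], [0.112, 0.994, 0.0], [0.001, 0.0, -1.0]]
ft_force: [-0.6, -0.1, -0.9]
gripper_width: 0.0155
grasp_force: 60.2
```

>>> jog_arm --series '[{"tx": 0, "ty": 0, "tz": 0, "rx": 0, "ry": 0, "rz": 0}, {"tx": 0, "ty": 0, "tz": 0, "rx": 0, "ry": 0, "rz": 0}, {"tx": 0, "ty": 0, "tz": 0, "rx": 0, "ry": 0, "rz": 0}, {"tx": 0, "ty": 0, "tz": 0, "rx": 0, "ry": 0, "rz": 0}, {"tx": 0, "ty": 0, "tz": 0, "rx": 0, "ry": 0, "rz": 0}, {"tx": 0, "ty": 0, "tz": -4, "rx": 0, "ry": 0, "rz": 0}, {"tx": 0, "ty": 0, "tz": -9, "rx": 0, "ry": 0, "rz": 0}, {"tx": -4, "ty": 0, "tz": -9, "rx": 0, "ry": 0, "rz": 0}, {"tx": -8, "ty": 0, "tz": -9, "rx": 0, "ry": 0, "rz": 0}, {"tx": -11.6, "ty": 0, "tz": -9, "rx": 0, "ry": 0, "rz": 0}, {"tx": -11.6, "ty": 0, "tz": -9, "rx": 0, "ry": 0, "rz": 0}, {"tx": -11.6, "ty": 0, "tz": -5, "rx": 0, "ry": 0, "rz": 0}, {"tx": -11.6, "ty": 0, "tz": -2, "rx": 0, "ry": 0, "rz": 0}, {"tx": -11.6, "ty": 0, "tz": 0, "rx": 0, "ry": 0, "rz": 0}, {"tx": -11.6, "ty": 0, "tz": 0, "rx": 0, "ry": 0, "rz": 0}, {"tx": -11.6, "ty": 0, "tz": 0, "rx": 0, "ry": 0, "rz": 0}]' --gripper 1

```text
time_s: 31.35
tcp_pos: [0.5462, 0.284, 0.0856]
orientation: [[-0.994, 0.112, -0.002], [0.112, 0.994, -0.0], [0.002, -0.0, -1.0]]
ft_force: [-0.5, 0.4, 1.0]
gripper_width: 0.0856
grasp_force: 0.0
```

>>> jog_arm --series '[{"tx": 0, "ty": 0, "tz": 0, "rx": 0, "ry": 0, "rz": 0}, {"tx": 0, "ty": 0, "tz": 0, "rx": 0, "ry": 0, "rz": 0}, {"tx": 0, "ty": 0, "tz": 0, "rx": 0, "ry": 0, "rz": 0}, {"tx": 0, "ty": 0, "tz": 0, "rx": 0, "ry": 0, "rz": 0}, {"tx": 0, "ty": 0, "tz": 0, "rx": 0, "ry": 0, "rz": 0}, {"tx": 0, "ty": 0, "tz": 0, "rx": 0, "ry": 0, "rz": 0}, {"tx": 0, "ty": 0, "tz": 0, "rx": 0, "ry": 0, "rz": 0}, {"tx": 0, "ty": 0, "tz": 0, "rx": 0, "ry": 0, "rz": 0}]' --gripper -1

```text
time_s: 32.15
tcp_pos: [0.5466, 0.2839, 0.0853]
orientation: [[-0.994, 0.112, -0.001], [0.112, 0.994, 0.0], [0.001, -0.0, -1.0]]
ft_force: [0.0, -1.5, 6.1]
gripper_width: 0.019
grasp_force: 58.8
```

```bash
python3 - <<'E'
from h import *
move([*GATE,.245],GY)
E
```

```text
shift [7.94, -34.22, -15.96] rot [[0.0, -0.1, -19.0], [-0.1, -0.0, 161.0]] q6 33.9
```

>>> jog_arm --series '[{"tx": 0, "ty": 0, "tz": -4, "rx": 0, "ry": 0, "rz": 0}, {"tx": 0, "ty": 0, "tz": -9, "rx": 0, "ry": 0, "rz": 0}, {"tx": 0, "ty": 0, "tz": -13, "rx": 0, "ry": 0, "rz": 0}, {"tx": 0, "ty": 0, "tz": -16, "rx": 0, "ry": 0, "rz": 0}, {"tx": 0.8, "ty": -3.7, "tz": -16, "rx": 0, "ry": 0, "rz": -2}, {"tx": 7.9, "ty": -34.2, "tz": -16, "rx": 0, "ry": 0, "rz": -19}, {"tx": 7.9, "ty": -34.2, "tz": -16, "rx": 0, "ry": 0, "rz": -19}, {"tx": 7.9, "ty": -34.2, "tz": -16, "rx": 0, "ry": 0, "rz": -19}, {"tx": 7.9, "ty": -34.2, "tz": -16, "rx": 0, "ry": 0, "rz": -19}, {"tx": 7.9, "ty": -34.2, "tz": -16, "rx": 0, "ry": 0, "rz": -19}, {"tx": 7.9, "ty": -34.2, "tz": -16, "rx": 0, "ry": 0, "rz": -19}, {"tx": 7.9, "ty": -34.2, "tz": -16, "rx": 0, "ry": 0, "rz": -19}, {"tx": 7.9, "ty": -34.2, "tz": -16, "rx": 0, "ry": 0, "rz": -19}, {"tx": 7.9, "ty": -34.2, "tz": -16, "rx": 0, "ry": 0, "rz": -19}, {"tx": 7.9, "ty": -34.2, "tz": -16, "rx": 0, "ry": 0, "rz": -19}, {"tx": 7.9, "ty": -34.2, "tz": -16, "rx": 0, "ry": 0, "rz": -19}]'

```text
time_s: 33.75
tcp_pos: [0.4301, -0.0461, 0.2449]
orientation: [[-0.976, -0.219, -0.002], [-0.219, 0.976, 0.0], [0.002, 0.001, -1.0]]
ft_force: [-0.1, 0.6, -2.8]
gripper_width: 0.0194
grasp_force: 60.1
```

```bash
python3 - <<'E'
from h import *
move([*GATE,.1353],GY)
E
```

```text
shift [0.06, -0.1, 10.96] rot [[0.0, -0.1, 0.1], [0.2, 0.1, -179.9]] q6 -18.8
```

>>> jog_arm --series '[{"tx": 0, "ty": -0.07, "tz": 4.5, "rx": 0, "ry": 0, "rz": 0}, {"tx": 0, "ty": -0.07, "tz": 8, "rx": 0, "ry": 0, "rz": 0}, {"tx": 0, "ty": -0.07, "tz": 10, "rx": 0, "ry": 0, "rz": 0}, {"tx": 0, "ty": -0.07, "tz": 10.6, "rx": 0, "ry": 0, "rz": 0}, {"tx": 0, "ty": -0.07, "tz": 10.9, "rx": 0, "ry": 0, "rz": 0}, {"tx": 0, "ty": -0.07, "tz": 11.05, "rx": 0, "ry": 0, "rz": 0}, {"tx": 0, "ty": -0.07, "tz": 11.1, "rx": 0, "ry": 0, "rz": 0}, {"tx": 0, "ty": -0.07, "tz": 11.1, "rx": 0, "ry": 0, "rz": 0}]'

```text
time_s: 34.55
tcp_pos: [0.4303, -0.0478, 0.1348]
orientation: [[-0.976, -0.218, -0.001], [-0.218, 0.976, -0.0], [0.001, -0.0, -1.0]]
ft_force: [-0.2, -0.1, -2.4]
gripper_width: 0.0194
grasp_force: 59.9
```

>>> jog_arm --series '[{"tx": 0, "ty": 0, "tz": 0.03, "rx": 0, "ry": 0, "rz": 0}, {"tx": 0, "ty": 0, "tz": 0.06, "rx": 0, "ry": 0, "rz": 0}, {"tx": 0, "ty": 0, "tz": 0.1, "rx": 0, "ry": 0, "rz": 0}, {"tx": 0, "ty": 0, "tz": 0.1, "rx": 0, "ry": 0, "rz": 0}]'

```text
time_s: 34.95
tcp_pos: [0.4298, -0.0478, 0.1331]
orientation: [[-0.976, -0.218, -0.002], [-0.218, 0.976, -0.0], [0.002, 0.0, -1.0]]
ft_force: [-0.5, 0.5, -3.1]
gripper_width: 0.0195
grasp_force: 59.9
```

>>> jog_arm --series '[{"tx": 0, "ty": 0, "tz": 0.03, "rx": 0, "ry": 0, "rz": 0}, {"tx": 0, "ty": 0, "tz": 0.06, "rx": 0, "ry": 0, "rz": 0}, {"tx": 0, "ty": 0, "tz": 0.1, "rx": 0, "ry": 0, "rz": 0}, {"tx": 0, "ty": 0, "tz": 0.1, "rx": 0, "ry": 0, "rz": 0}]'

```text
time_s: 35.35
tcp_pos: [0.4298, -0.0478, 0.1321]
orientation: [[-0.976, -0.218, -0.002], [-0.218, 0.976, -0.0], [0.002, 0.0, -1.0]]
ft_force: [-0.5, 0.7, -3.0]
gripper_width: 0.0192
grasp_force: 59.9
```

>>> jog_arm --series '[{"tx": 0, "ty": 0, "tz": 0.03, "rx": 0, "ry": 0, "rz": 0}, {"tx": 0, "ty": 0, "tz": 0.06, "rx": 0, "ry": 0, "rz": 0}, {"tx": 0, "ty": 0, "tz": 0.06, "rx": 0, "ry": 0, "rz": 0}]'

```text
time_s: 35.65
tcp_pos: [0.4299, -0.0478, 0.1316]
orientation: [[-0.976, -0.218, -0.002], [-0.218, 0.976, -0.0], [0.002, 0.0, -1.0]]
ft_force: [-0.6, 0.5, 0.8]
gripper_width: 0.0191
grasp_force: 60.2
```

>>> jog_arm --series '[{"tx": 0, "ty": 0, "tz": 0.03, "rx": 0, "ry": 0, "rz": 0}, {"tx": 0, "ty": 0, "tz": 0.06, "rx": 0, "ry": 0, "rz": 0}, {"tx": 0, "ty": 0, "tz": 0.06, "rx": 0, "ry": 0, "rz": 0}]'

```text
time_s: 35.95
tcp_pos: [0.43, -0.0478, 0.1313]
orientation: [[-0.976, -0.218, -0.001], [-0.218, 0.976, -0.0], [0.001, -0.0, -1.0]]
ft_force: [-1.4, -0.5, 6.3]
gripper_width: 0.0194
grasp_force: 61.4
```

Contact force rose by about 9 N, purely vertical, with the plate centre at about 114 mm. So plate 4 rests on the mouth and plate 3 is the thickest that fits. Plate 4 goes back to the rack.

```bash
python3 - <<'E'
from h import *
move([.5468,.2838,.245],RY)
E
```

```text
shift [-18.6, 29.83, -11.39] rot [[-0.0, -0.1, 19.1], [0.1, -0.0, -160.9]] q6 -18.9
```

>>> jog_arm --series '[{"tx": 0, "ty": 0, "tz": 0, "rx": 0, "ry": 0, "rz": 0}, {"tx": 0, "ty": 0, "tz": -3, "rx": 0, "ry": 0, "rz": 0}, {"tx": 0, "ty": 0, "tz": -7, "rx": 0, "ry": 0, "rz": 0}, {"tx": 0, "ty": 0, "tz": -11.4, "rx": 0, "ry": 0, "rz": 0}, {"tx": -18.6, "ty": 29.8, "tz": -11.4, "rx": 0, "ry": 0, "rz": 19.1}, {"tx": -18.6, "ty": 29.8, "tz": -11.4, "rx": 0, "ry": 0, "rz": 19.1}, {"tx": -18.6, "ty": 29.8, "tz": -11.4, "rx": 0, "ry": 0, "rz": 19.1}, {"tx": -18.6, "ty": 29.8, "tz": -11.4, "rx": 0, "ry": 0, "rz": 19.1}, {"tx": -18.6, "ty": 29.8, "tz": -11.4, "rx": 0, "ry": 0, "rz": 19.1}, {"tx": -18.6, "ty": 29.8, "tz": -11.4, "rx": 0, "ry": 0, "rz": 19.1}, {"tx": -18.6, "ty": 29.8, "tz": -11.4, "rx": 0, "ry": 0, "rz": 19.1}, {"tx": -18.6, "ty": 29.8, "tz": -11.4, "rx": 0, "ry": 0, "rz": 19.1}, {"tx": -18.6, "ty": 29.8, "tz": -11.4, "rx": 0, "ry": 0, "rz": 19.1}, {"tx": -18.6, "ty": 29.8, "tz": -11.4, "rx": 0, "ry": 0, "rz": 19.1}, {"tx": -18.6, "ty": 29.8, "tz": -11.4, "rx": 0, "ry": 0, "rz": 19.1}, {"tx": -18.6, "ty": 29.8, "tz": -11.4, "rx": 0, "ry": 0, "rz": 19.1}]'

```text
time_s: 37.55
tcp_pos: [0.5466, 0.2826, 0.2451]
orientation: [[-0.993, 0.115, -0.001], [0.115, 0.993, 0.0], [0.001, -0.0, -1.0]]
ft_force: [-0.1, -0.4, -1.3]
gripper_width: 0.0192
grasp_force: 60.2
```

```bash
python3 - <<'E'
from h import *
move([.5468,.2838,.0855],RY)
E
```

```text
shift [-0.03, 0.12, 15.96] rot [[-0.0, -0.1, -0.1], [-0.1, 0.0, 179.9]] q6 33.9
```

>>> jog_arm --series '[{"tx": 0, "ty": 0.1, "tz": 4, "rx": 0, "ry": 0, "rz": -0.1}, {"tx": 0, "ty": 0.1, "tz": 8, "rx": 0, "ry": 0, "rz": -0.1}, {"tx": 0, "ty": 0.1, "tz": 9.5, "rx": 0, "ry": 0, "rz": -0.1}, {"tx": 0, "ty": 0.1, "tz": 11, "rx": 0, "ry": 0, "rz": -0.1}, {"tx": 0, "ty": 0.1, "tz": 12.5, "rx": 0, "ry": 0, "rz": -0.1}, {"tx": 0, "ty": 0.1, "tz": 14, "rx": 0, "ry": 0, "rz": -0.1}, {"tx": 0, "ty": 0.1, "tz": 15.2, "rx": 0, "ry": 0, "rz": -0.1}, {"tx": 0, "ty": 0.1, "tz": 15.7, "rx": 0, "ry": 0, "rz": -0.1}, {"tx": 0, "ty": 0.1, "tz": 15.9, "rx": 0, "ry": 0, "rz": -0.1}, {"tx": 0, "ty": 0.1, "tz": 15.95, "rx": 0, "ry": 0, "rz": -0.1}, {"tx": 0, "ty": 0.1, "tz": 15.95, "rx": 0, "ry": 0, "rz": -0.1}]'

```text
time_s: 38.65
tcp_pos: [0.5468, 0.2847, 0.0858]
orientation: [[-0.994, 0.112, -0.001], [0.112, 0.994, 0.0], [0.001, 0.0, -1.0]]
ft_force: [0.6, -0.3, -2.2]
gripper_width: 0.0193
grasp_force: 60.3
```

>>> jog_arm --series '[{"tx": 0, "ty": 0, "tz": 0, "rx": 0, "ry": 0, "rz": 0}, {"tx": 0, "ty": 0, "tz": 0, "rx": 0, "ry": 0, "rz": 0}, {"tx": 0, "ty": 0, "tz": 0, "rx": 0, "ry": 0, "rz": 0}, {"tx": 0, "ty": 0, "tz": 0, "rx": 0, "ry": 0, "rz": 0}, {"tx": 0, "ty": 0, "tz": 0, "rx": 0, "ry": 0, "rz": 0}, {"tx": 0, "ty": 0, "tz": -4, "rx": 0, "ry": 0, "rz": 0}, {"tx": 0, "ty": 0, "tz": -9, "rx": 0, "ry": 0, "rz": 0}, {"tx": 4, "ty": 0, "tz": -9, "rx": 0, "ry": 0, "rz": 0}, {"tx": 8, "ty": 0, "tz": -9, "rx": 0, "ry": 0, "rz": 0}, {"tx": 11.6, "ty": 0, "tz": -9, "rx": 0, "ry": 0, "rz": 0}, {"tx": 11.6, "ty": 0, "tz": -9, "rx": 0, "ry": 0, "rz": 0}, {"tx": 11.6, "ty": 0, "tz": -5, "rx": 0, "ry": 0, "rz": 0}, {"tx": 11.6, "ty": 0, "tz": -2, "rx": 0, "ry": 0, "rz": 0}, {"tx": 11.6, "ty": 0, "tz": 0, "rx": 0, "ry": 0, "rz": 0}, {"tx": 11.6, "ty": 0, "tz": 0, "rx": 0, "ry": 0, "rz": 0}, {"tx": 11.6, "ty": 0, "tz": 0, "rx": 0, "ry": 0, "rz": 0}]' --gripper 1

```text
time_s: 40.25
tcp_pos: [0.4316, 0.2976, 0.086]
orientation: [[-0.994, 0.112, -0.002], [0.112, 0.994, -0.0], [0.002, -0.0, -1.0]]
ft_force: [-0.1, 0.2, 0.9]
gripper_width: 0.0854
grasp_force: 0.0
```

>>> jog_arm --series '[{"tx": 0, "ty": 0, "tz": 0, "rx": 0, "ry": 0, "rz": 0}, {"tx": 0, "ty": 0, "tz": 0, "rx": 0, "ry": 0, "rz": 0}, {"tx": 0, "ty": 0, "tz": 0, "rx": 0, "ry": 0, "rz": 0}, {"tx": 0, "ty": 0, "tz": 0, "rx": 0, "ry": 0, "rz": 0}, {"tx": 0, "ty": 0, "tz": 0, "rx": 0, "ry": 0, "rz": 0}, {"tx": 0, "ty": 0, "tz": 0, "rx": 0, "ry": 0, "rz": 0}, {"tx": 0, "ty": 0, "tz": 0, "rx": 0, "ry": 0, "rz": 0}, {"tx": 0, "ty": 0, "tz": 0, "rx": 0, "ry": 0, "rz": 0}]' --gripper -1

```text
time_s: 41.05
tcp_pos: [0.4314, 0.2977, 0.0858]
orientation: [[-0.994, 0.112, -0.001], [0.112, 0.994, 0.0], [0.001, 0.0, -1.0]]
ft_force: [-1.8, 0.5, 5.5]
gripper_width: 0.0153
grasp_force: 59.1
```

```bash
python3 - <<'E'
from h import *
move([*GATE,.245],GY)
E
```

```text
shift [-3.65, -34.29, -15.94] rot [[0.0, -0.1, -19.0], [-0.1, -0.0, 161.0]] q6 41.0
```

>>> jog_arm --series '[{"tx": 0, "ty": 0, "tz": -4, "rx": 0, "ry": 0, "rz": 0}, {"tx": 0, "ty": 0, "tz": -9, "rx": 0, "ry": 0, "rz": 0}, {"tx": 0, "ty": 0, "tz": -13, "rx": 0, "ry": 0, "rz": 0}, {"tx": 0, "ty": 0, "tz": -16, "rx": 0, "ry": 0, "rz": 0}, {"tx": -0.3, "ty": -3.7, "tz": -16, "rx": 0, "ry": 0, "rz": -2}, {"tx": -3.65, "ty": -34.3, "tz": -16, "rx": 0, "ry": 0, "rz": -19}, {"tx": -3.65, "ty": -34.3, "tz": -16, "rx": 0, "ry": 0, "rz": -19}, {"tx": -3.65, "ty": -34.3, "tz": -16, "rx": 0, "ry": 0, "rz": -19}, {"tx": -3.65, "ty": -34.3, "tz": -16, "rx": 0, "ry": 0, "rz": -19}, {"tx": -3.65, "ty": -34.3, "tz": -16, "rx": 0, "ry": 0, "rz": -19}, {"tx": -3.65, "ty": -34.3, "tz": -16, "rx": 0, "ry": 0, "rz": -19}, {"tx": -3.65, "ty": -34.3, "tz": -16, "rx": 0, "ry": 0, "rz": -19}, {"tx": -3.65, "ty": -34.3, "tz": -16, "rx": 0, "ry": 0, "rz": -19}, {"tx": -3.65, "ty": -34.3, "tz": -16, "rx": 0, "ry": 0, "rz": -19}, {"tx": -3.65, "ty": -34.3, "tz": -16, "rx": 0, "ry": 0, "rz": -19}, {"tx": -3.65, "ty": -34.3, "tz": -16, "rx": 0, "ry": 0, "rz": -19}, {"tx": -3.65, "ty": -34.3, "tz": -16, "rx": 0, "ry": 0, "rz": -19}]'

```text
time_s: 42.75
tcp_pos: [0.4294, -0.0467, 0.2454]
orientation: [[-0.976, -0.219, -0.002], [-0.219, 0.976, -0.0], [0.002, 0.0, -1.0]]
ft_force: [0.3, -0.9, -2.9]
gripper_width: 0.0154
grasp_force: 60.1
```

```bash
python3 - <<'E'
from h import *
move([.4297,-.0476,.1286],GY)
E
```

```text
shift [-0.03, -0.1, 11.68] rot [[0.0, -0.1, 0.0], [0.2, 0.0, -180.0]] q6 -18.8
```

>>> jog_arm --series '[{"tx": 0, "ty": -0.03, "tz": 4.5, "rx": 0, "ry": 0, "rz": 0}, {"tx": 0, "ty": -0.03, "tz": 8, "rx": 0, "ry": 0, "rz": 0}, {"tx": 0, "ty": -0.03, "tz": 10, "rx": 0, "ry": 0, "rz": 0}, {"tx": 0, "ty": -0.03, "tz": 10.6, "rx": 0, "ry": 0, "rz": 0}, {"tx": 0, "ty": -0.03, "tz": 11, "rx": 0, "ry": 0, "rz": 0}, {"tx": 0, "ty": -0.03, "tz": 11.3, "rx": 0, "ry": 0, "rz": 0}, {"tx": 0, "ty": -0.03, "tz": 11.6, "rx": 0, "ry": 0, "rz": 0}, {"tx": 0, "ty": -0.03, "tz": 11.7, "rx": 0, "ry": 0, "rz": 0}]'

```text
time_s: 43.55
tcp_pos: [0.4298, -0.0479, 0.1289]
orientation: [[-0.976, -0.218, -0.0], [-0.218, 0.976, -0.001], [0.001, -0.001, -1.0]]
ft_force: [0.8, -2.4, -0.5]
gripper_width: 0.015
grasp_force: 60.4
```

>>> jog_arm --series '[{"tx": 0, "ty": 0.03, "tz": 0, "rx": 0, "ry": 0, "rz": 0}, {"tx": 0, "ty": 0.05, "tz": 0.3, "rx": 0, "ry": 0, "rz": 0}, {"tx": 0, "ty": 0.05, "tz": 0.7, "rx": 0, "ry": 0, "rz": 0}, {"tx": 0, "ty": 0.05, "tz": 1.1, "rx": 0, "ry": 0, "rz": 0}]'

```text
time_s: 43.95
tcp_pos: [0.4296, -0.0477, 0.1176]
orientation: [[-0.976, -0.217, -0.001], [-0.217, 0.976, -0.001], [0.001, -0.001, -1.0]]
ft_force: [1.3, -5.6, 1.7]
gripper_width: 0.0153
grasp_force: 60.6
```

>>> jog_arm --series '[{"tx": 0, "ty": 0, "tz": 0.6, "rx": 0, "ry": 0, "rz": 0}, {"tx": 0, "ty": 0, "tz": 1.2, "rx": 0, "ry": 0, "rz": 0}, {"tx": 0, "ty": 0, "tz": 1.8, "rx": 0, "ry": 0, "rz": 0}, {"tx": 0, "ty": 0, "tz": 2.4, "rx": 0, "ry": 0, "rz": 0}, {"tx": 0, "ty": 0, "tz": 2.9, "rx": 0, "ry": 0, "rz": 0}, {"tx": 0, "ty": 0, "tz": 3.1, "rx": 0, "ry": 0, "rz": 0}, {"tx": 0, "ty": 0, "tz": 3.2, "rx": 0, "ry": 0, "rz": 0}, {"tx": 0, "ty": 0, "tz": 3.2, "rx": 0, "ry": 0, "rz": 0}, {"tx": 0, "ty": 0, "tz": 3.2, "rx": 0, "ry": 0, "rz": 0}, {"tx": 0, "ty": 0, "tz": 3.2, "rx": 0, "ry": 0, "rz": 0}]'

```text
time_s: 44.95
tcp_pos: [0.4296, -0.0478, 0.0858]
orientation: [[-0.976, -0.217, -0.001], [-0.217, 0.976, -0.002], [0.001, -0.001, -1.0]]
ft_force: [1.4, -7.5, 2.7]
gripper_width: 0.0155
grasp_force: 60.8
```

>>> jog_arm --series '[{"tx": 0, "ty": 0, "tz": 0, "rx": 0, "ry": 0, "rz": 0}, {"tx": 0, "ty": 0, "tz": 0, "rx": 0, "ry": 0, "rz": 0}, {"tx": 0, "ty": 0, "tz": 0, "rx": 0, "ry": 0, "rz": 0}, {"tx": 0, "ty": 0, "tz": 0, "rx": 0, "ry": 0, "rz": 0}, {"tx": 0, "ty": 0, "tz": 0, "rx": 0, "ry": 0, "rz": 0}, {"tx": 0, "ty": 0, "tz": -4, "rx": 0, "ry": 0, "rz": 0}, {"tx": 0, "ty": 0, "tz": -9, "rx": 0, "ry": 0, "rz": 0}, {"tx": 0, "ty": 0, "tz": -14, "rx": 0, "ry": 0, "rz": 0}, {"tx": 0, "ty": 0, "tz": -16, "rx": 0, "ry": 0, "rz": 0}, {"tx": 0, "ty": 0, "tz": -16, "rx": 0, "ry": 0, "rz": 0}]' --gripper 1

```text
time_s: 45.95
tcp_pos: [0.4308, -0.0473, 0.2483]
orientation: [[-0.976, -0.218, 0.003], [-0.218, 0.976, -0.0], [-0.003, -0.001, -1.0]]
ft_force: [0.9, -0.5, -1.1]
gripper_width: 0.0852
grasp_force: 0.0
```

```bash
python3 - <<'E'
from h import *
import pickle
m=ctrl.camera_model("wrist"); im=ctrl.capture("wrist"); s=ctrl.state(); pickle.dump(m,open("w5.pkl","wb"))
cv2.imwrite("pics/w5.png",im[:,:,::-1]); print(s["time_s"],s["tcp_pos"].round(4))
cv2.imwrite("pics/w5v.png",im[:,:,::-1])
t=ctrl.capture("top");cv2.imwrite("pics/top5.png",t[:,:,::-1])
for c in("wrist","top"):
  for n in ("roll1_mid","stand"):
    for d in ctrl.look_for(c,n)[:3]: r=d["rect"]; u=(r[0]*640,r[1]*400); print(c,n,round(d["p"],2),np.round(u),px2w(c,u,.045 if n[0]=='r' else .012,m if c=="wrist" else None).round(3))
print("top roll0",px2w("top",(303,195),.035).round(3))
move([.57,.10,.25],102)
E
```

```text
46.0 [ 0.4301 -0.0472  0.2464]
wrist stand 0.56 [100. 167.] [ 0.483 -0.293  0.012]
top stand 0.59 [433. 256.] [ 0.451 -0.325  0.012]
top stand 0.34 [202. 185.] [0.618 0.476 0.012]
top roll0 [0.611 0.126 0.035]
shift [-16.98, 11.28, -0.61] rot [[0.1, -0.2, 0.6], [0.3, 0.1, -179.4]] q6 -18.8
```

View pics/w5v.png

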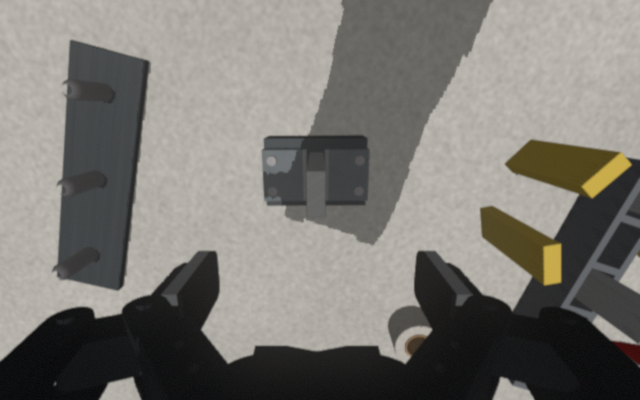

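Plate 3 stands in the gate at (316,185). Spindle feet are at about (107,92), (99,181) and (91,257), and the roll is at about (412,345). Moving over the roll.

>>> jog_arm --series '[{"tx": -4, "ty": 2.7, "tz": -0.6, "rx": 0, "ry": 0, "rz": 0.3}, {"tx": -17, "ty": 11.3, "tz": -0.6, "rx": 0, "ry": 0, "rz": 0.6}, {"tx": -17, "ty": 11.3, "tz": -0.6, "rx": 0, "ry": 0, "rz": 0.6}, {"tx": -17, "ty": 11.3, "tz": -0.6, "rx": 0, "ry": 0, "rz": 0.6}, {"tx": -17, "ty": 11.3, "tz": -0.6, "rx": 0, "ry": 0, "rz": 0.6}, {"tx": -17, "ty": 11.3, "tz": -0.6, "rx": 0, "ry": 0, "rz": 0.6}, {"tx": -17, "ty": 11.3, "tz": -0.6, "rx": 0, "ry": 0, "rz": 0.6}]'

```text
time_s: 46.95
tcp_pos: [0.57, 0.0995, 0.2508]
orientation: [[-0.978, -0.207, -0.003], [-0.207, 0.978, -0.0], [0.003, 0.0, -1.0]]
ft_force: [-0.0, -0.9, 0.3]
gripper_width: 0.0857
grasp_force: 0.0
```

```bash
python3 - <<'E'
from h import *
import pickle
m5=pickle.load(open("w5.pkl","rb"))
for u in ((107,92),(99,181),(91,257)): print("spindle",px2w("wrist",u,.012,m5).round(4))
for u in ((64,89),(59,186),(54,272)): print("spindle top",px2w("wrist",u,.065,m5).round(4))
for u in ((71,40),(150,61),(122,290),(58,278)): print("stand corner",px2w("wrist",u,.012,m5).round(4))
m=ctrl.camera_model("wrist"); im=ctrl.capture("wrist"); s=ctrl.state(); pickle.dump(m,open("w6.pkl","wb"))
cv2.imwrite("pics/w6.png",im[:,:,::-1]); print(s["time_s"],s["tcp_pos"].round(4))
for n in ("roll1_mid","bottle_mid"):
    for d in ctrl.look_for("wrist",n)[:3]: r=d["rect"]; u=(r[0]*640,r[1]*400); print(n,round(d["p"],2),np.round(u),np.round([r[2]*640,r[3]*400]),px2w("wrist",u,.045,m).round(3))
E
```

```text
spindle [ 0.3966 -0.2891  0.012 ]
spindle [ 0.4999 -0.2935  0.012 ]
spindle [ 0.6014 -0.2992  0.012 ]
spindle top [ 0.3981 -0.2968  0.065 ]
spindle top [ 0.495  -0.3004  0.065 ]
spindle top [ 0.5953 -0.3048  0.065 ]
stand corner [ 0.352  -0.3287  0.012 ]
stand corner [ 0.3546 -0.2456  0.012 ]
stand corner [ 0.6403 -0.2582  0.012 ]
stand corner [ 0.6406 -0.3395  0.012 ]
47.0 [0.57   0.0992 0.2512]
bottle_mid 0.84 [356. 326.] [59. 61.] [0.744 0.188 0.045]
```

View pics/w6.png

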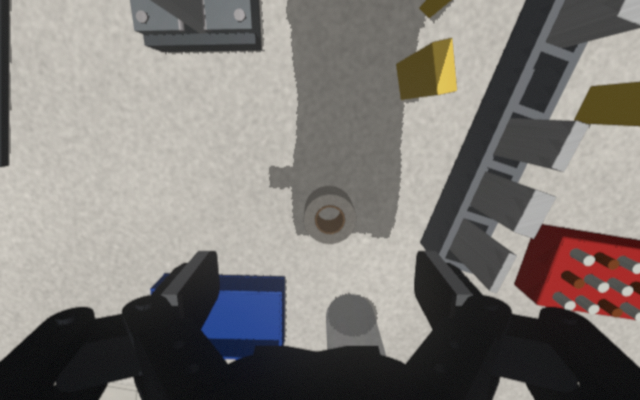

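The roll's top ring is centred at (330,217) with its hole at about (329,218). The bottle is at (352,318), clear of the fingers.

```bash
python3 - <<'E'
from h import *
import pickle
m=pickle.load(open("w6.pkl","rb"))
im=cv2.imread("pics/w6.png"); g=cv2.GaussianBlur(cv2.cvtColor(im[180:260,285:375],cv2.COLOR_BGR2GRAY),(3,3),0)
print(cv2.HoughCircles(g,cv2.HOUGH_GRADIENT,1,20,param1=60,param2=12,minRadius=10,maxRadius=32)+[285,180,0])
c=px2w("wrist",(330,217),.045,m); print(c.round(4))
a,b=[px2w("wrist",(330+d,217),.045,m) for d in (-25,25)]; print(np.linalg.norm(a-b))
move([c[0],c[1],.10],102); move([c[0],c[1],.012],102)
E
```

```text
[[[328.5        214.5         29.10000038]]]
[0.6129 0.1257 0.045 ]
0.05587062555612162
shift [-4.75, 1.71, 15.16] rot [[0.0, -0.1, -0.1], [-0.1, -0.0, 179.9]] q6 -2.0
shift [-4.76, 1.71, 23.96] rot [[0.0, -0.1, -0.1], [-0.1, -0.0, 179.9]] q6 -2.0
```

>>> jog_arm --series '[{"tx": -4.7, "ty": 1.7, "tz": 3, "rx": 0, "ry": 0, "rz": 0}, {"tx": -4.7, "ty": 1.7, "tz": 8, "rx": 0, "ry": 0, "rz": 0}, {"tx": -4.7, "ty": 1.7, "tz": 13, "rx": 0, "ry": 0, "rz": 0}, {"tx": -4.7, "ty": 1.7, "tz": 17, "rx": 0, "ry": 0, "rz": 0}, {"tx": -4.7, "ty": 1.7, "tz": 20, "rx": 0, "ry": 0, "rz": 0}, {"tx": -4.7, "ty": 1.7, "tz": 22, "rx": 0, "ry": 0, "rz": 0}, {"tx": -4.7, "ty": 1.7, "tz": 23.3, "rx": 0, "ry": 0, "rz": 0}, {"tx": -4.7, "ty": 1.7, "tz": 23.7, "rx": 0, "ry": 0, "rz": 0}, {"tx": -4.7, "ty": 1.7, "tz": 23.7, "rx": 0, "ry": 0, "rz": 0}]'

```text
time_s: 48.0
tcp_pos: [0.6129, 0.1262, 0.0147]
orientation: [[-0.978, -0.207, -0.001], [-0.207, 0.978, 0.0], [0.001, 0.0, -1.0]]
ft_force: [0.2, 0.5, 0.3]
gripper_width: 0.0854
grasp_force: 0.0
```

>>> jog_arm --series '[{"tx": 0, "ty": 0, "tz": 0, "rx": 0, "ry": 0, "rz": 0}, {"tx": 0, "ty": 0, "tz": 0, "rx": 0, "ry": 0, "rz": 0}, {"tx": 0, "ty": 0, "tz": 0, "rx": 0, "ry": 0, "rz": 0}, {"tx": 0, "ty": 0, "tz": 0, "rx": 0, "ry": 0, "rz": 0}, {"tx": 0, "ty": 0, "tz": 0, "rx": 0, "ry": 0, "rz": 0}, {"tx": 0, "ty": 0, "tz": 0, "rx": 0, "ry": 0, "rz": 0}]' --gripper -1

```text
time_s: 48.6
tcp_pos: [0.6136, 0.1265, 0.016]
orientation: [[-0.978, -0.207, 0.001], [-0.207, 0.978, 0.0], [-0.001, -0.0, -1.0]]
ft_force: [-4.9, -2.4, 14.3]
gripper_width: 0.059
grasp_force: 62.1
```

```bash
python3 - <<'E'
from h import *
move([.497,-.200,.20],102)
E
```

```text
shift [18.16, -29.53, -18.41] rot [[-0.0, 0.0, -0.0], [0.1, 0.0, 180.0]] q6 -0.3
```

```bash
python3 - <<'E'
from h import *
move([.567,-.295,.20],102)
E
```

```text
shift [13.28, -40.27, -18.41] rot [[-0.0, 0.0, -0.0], [0.1, 0.0, 180.0]] q6 -0.3
```

>>> jog_arm --series '[{"tx": 0, "ty": 0, "tz": -4, "rx": 0, "ry": 0, "rz": 0}, {"tx": 0, "ty": 0, "tz": -9, "rx": 0, "ry": 0, "rz": 0}, {"tx": 0, "ty": 0, "tz": -14, "rx": 0, "ry": 0, "rz": 0}, {"tx": 0, "ty": 0, "tz": -18.4, "rx": 0, "ry": 0, "rz": 0}, {"tx": 1, "ty": -3, "tz": -18.4, "rx": 0, "ry": 0, "rz": 0}, {"tx": 13.3, "ty": -40.3, "tz": -18.4, "rx": 0, "ry": 0, "rz": 0}, {"tx": 13.3, "ty": -40.3, "tz": -18.4, "rx": 0, "ry": 0, "rz": 0}, {"tx": 13.3, "ty": -40.3, "tz": -18.4, "rx": 0, "ry": 0, "rz": 0}, {"tx": 13.3, "ty": -40.3, "tz": -18.4, "rx": 0, "ry": 0, "rz": 0}, {"tx": 13.3, "ty": -40.3, "tz": -18.4, "rx": 0, "ry": 0, "rz": 0}, {"tx": 13.3, "ty": -40.3, "tz": -18.4, "rx": 0, "ry": 0, "rz": 0}, {"tx": 13.3, "ty": -40.3, "tz": -18.4, "rx": 0, "ry": 0, "rz": 0}, {"tx": 13.3, "ty": -40.3, "tz": -18.4, "rx": 0, "ry": 0, "rz": 0}, {"tx": 13.3, "ty": -40.3, "tz": -18.4, "rx": 0, "ry": 0, "rz": 0}, {"tx": 13.3, "ty": -40.3, "tz": -18.4, "rx": 0, "ry": 0, "rz": 0}, {"tx": 13.3, "ty": -40.3, "tz": -18.4, "rx": 0, "ry": 0, "rz": 0}, {"tx": 13.3, "ty": -40.3, "tz": -18.4, "rx": 0, "ry": 0, "rz": 0}]'

```text
time_s: 50.3
tcp_pos: [0.5669, -0.2941, 0.1986]
orientation: [[-0.978, -0.209, -0.001], [-0.209, 0.978, -0.0], [0.001, 0.0, -1.0]]
ft_force: [-0.2, -0.7, -1.5]
gripper_width: 0.059
grasp_force: 65.2
```

```bash
python3 - <<'E'
from h import *
import pickle
m=ctrl.camera_model("wrist"); im=ctrl.capture("wrist"); s=ctrl.state(); pickle.dump(m,open("w7.pkl","wb"))
cv2.imwrite("pics/w7.png",im[:,:,::-1]); print(s["time_s"],s["tcp_pos"].round(4),s["gripper_width"])
print(w2px("wrist",[.497,-.296,.012],m),w2px("wrist",[.497,-.296,.067],m))
E
```

```text
50.35 [ 0.5669 -0.2942  0.1985] 0.05876166499193486
[327.9117923 108.8585347] [330.29671749 108.61776181]
```

View pics/w7.png

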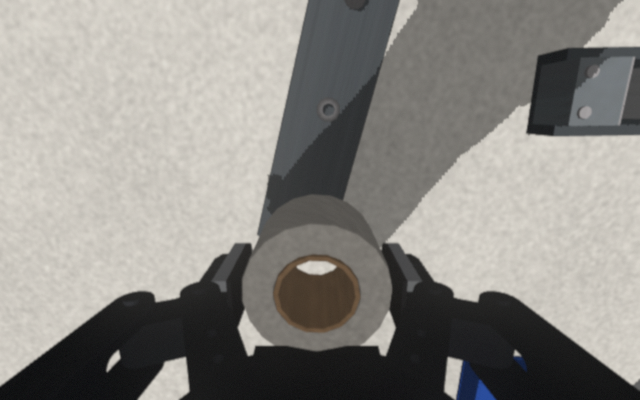

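Spindle 2's top is at (328,109), exactly where (0.497,-0.296) was predicted. The roll is held level at (317,292).

```bash
python3 - <<'E'
from h import *
import pickle
m=pickle.load(open("w7.pkl","rb"))
print("roll",px2w("wrist",(316.5,290),.229,m).round(4), ctrl.state()["tcp_pos"].round(4))
print("spindle",px2w("wrist",(328,109),.065,m).round(4))
move([.4968,-.296,.10],102)
E
```

```text
roll [ 0.5655 -0.293   0.229 ] [ 0.5669 -0.2942  0.1985]
spindle [ 0.4977 -0.2977  0.065 ]
shift [6.88, 1.29, 9.86] rot [[0.0, -0.1, 0.1], [0.1, 0.0, -179.9]] q6 -39.5
```

>>> jog_arm --series '[{"tx": 4, "ty": 0.6, "tz": 0, "rx": 0, "ry": 0, "rz": 0}, {"tx": 6.8, "ty": 1.1, "tz": 1, "rx": 0, "ry": 0, "rz": 0}, {"tx": 6.8, "ty": 1.1, "tz": 4, "rx": 0, "ry": 0, "rz": 0}, {"tx": 6.8, "ty": 1.1, "tz": 8, "rx": 0, "ry": 0, "rz": 0}, {"tx": 6.8, "ty": 1.1, "tz": 10.5, "rx": 0, "ry": 0, "rz": 0}, {"tx": 6.8, "ty": 1.1, "tz": 11.5, "rx": 0, "ry": 0, "rz": 0}, {"tx": 6.8, "ty": 1.1, "tz": 12, "rx": 0, "ry": 0, "rz": 0}, {"tx": 6.8, "ty": 1.1, "tz": 12.5, "rx": 0, "ry": 0, "rz": 0}, {"tx": 6.8, "ty": 1.1, "tz": 12.5, "rx": 0, "ry": 0, "rz": 0}]'

```text
time_s: 51.25
tcp_pos: [0.498, -0.2988, 0.0739]
orientation: [[-0.978, -0.208, -0.001], [-0.208, 0.978, -0.001], [0.001, -0.0, -1.0]]
ft_force: [-0.1, -0.1, -0.3]
gripper_width: 0.0585
grasp_force: 65.2
```

>>> jog_arm --series '[{"tx": 0, "ty": 0.1, "tz": 0.5, "rx": 0, "ry": 0, "rz": 0}, {"tx": 0, "ty": 0.1, "tz": 1, "rx": 0, "ry": 0, "rz": 0}, {"tx": 0, "ty": 0.1, "tz": 1.5, "rx": 0, "ry": 0, "rz": 0}, {"tx": 0, "ty": 0.1, "tz": 2, "rx": 0, "ry": 0, "rz": 0}, {"tx": 0, "ty": 0.1, "tz": 2.8, "rx": 0, "ry": 0, "rz": 0}, {"tx": 0, "ty": 0.1, "tz": 3.6, "rx": 0, "ry": 0, "rz": 0}, {"tx": 0, "ty": 0.1, "tz": 4.2, "rx": 0, "ry": 0, "rz": 0}, {"tx": 0, "ty": 0.1, "tz": 4.5, "rx": 0, "ry": 0, "rz": 0}, {"tx": 0, "ty": 0.1, "tz": 4.6, "rx": 0, "ry": 0, "rz": 0}, {"tx": 0, "ty": 0.1, "tz": 4.6, "rx": 0, "ry": 0, "rz": 0}]'

```text
time_s: 52.25
tcp_pos: [0.4967, -0.2975, 0.028]
orientation: [[-0.978, -0.207, -0.002], [-0.207, 0.978, 0.0], [0.002, 0.0, -1.0]]
ft_force: [-8.9, 4.4, 15.1]
gripper_width: 0.0585
grasp_force: 66.8
```

>>> jog_arm --series '[{"tx": 0, "ty": 0, "tz": 0, "rx": 0, "ry": 0, "rz": 0}, {"tx": 0, "ty": 0, "tz": 0, "rx": 0, "ry": 0, "rz": 0}, {"tx": 0, "ty": 0, "tz": 0, "rx": 0, "ry": 0, "rz": 0}, {"tx": 0, "ty": 0, "tz": 0, "rx": 0, "ry": 0, "rz": 0}, {"tx": 0, "ty": 0, "tz": 0, "rx": 0, "ry": 0, "rz": 0}, {"tx": 0, "ty": 0, "tz": -3, "rx": 0, "ry": 0, "rz": 0}, {"tx": 0, "ty": 0, "tz": -7, "rx": 0, "ry": 0, "rz": 0}, {"tx": 0, "ty": 0, "tz": -12, "rx": 0, "ry": 0, "rz": 0}, {"tx": 0, "ty": 0, "tz": -17, "rx": 0, "ry": 0, "rz": 0}, {"tx": 0, "ty": 0, "tz": -22, "rx": 0, "ry": 0, "rz": 0}, {"tx": 0, "ty": 0, "tz": -27, "rx": 0, "ry": 0, "rz": 0}, {"tx": 0, "ty": 0, "tz": -30, "rx": 0, "ry": 0, "rz": 0}, {"tx": 0, "ty": 0, "tz": -30, "rx": 0, "ry": 0, "rz": 0}]' --gripper 1

```text
time_s: 53.55
tcp_pos: [0.4988, -0.2983, 0.3317]
orientation: [[-0.978, -0.207, 0.004], [-0.207, 0.978, -0.003], [-0.003, -0.004, -1.0]]
ft_force: [0.3, 0.1, 0.4]
gripper_width: 0.0852
grasp_force: 0.0
```

```bash
python3 - <<'E'
from h import *
import pickle
s=ctrl.state(); print(s["tcp_pos"].round(4),s["time_s"],s["joint_positions"].round(1))
move([.42,.03,.36],90)
m=ctrl.camera_model("wrist"); im=ctrl.capture("wrist"); cv2.imwrite("pics/w8.png",im[:,:,::-1])
t=ctrl.capture("top")[:,:,::-1]; sc=ctrl.capture("scene")[:,:,::-1]
R=lambda a,f: cv2.resize(a,(0,0),fx=f,fy=f,interpolation=cv2.INTER_CUBIC)
a=R(sc[100:300,210:470],3.0); cv2.imwrite("pics/f1.png",a)
cv2.imwrite("pics/top8.png",t)
E
```

```text
[ 0.4988 -0.2983  0.3317] 53.55 [-30.9  23.3  27.9  94.2  -0.1 -42.8]
shift [0.89, 33.74, -2.97] rot [[-0.2, 0.2, 12.0], [-0.3, -0.3, -168.0]] q6 -42.8
```

View pics/f1.png

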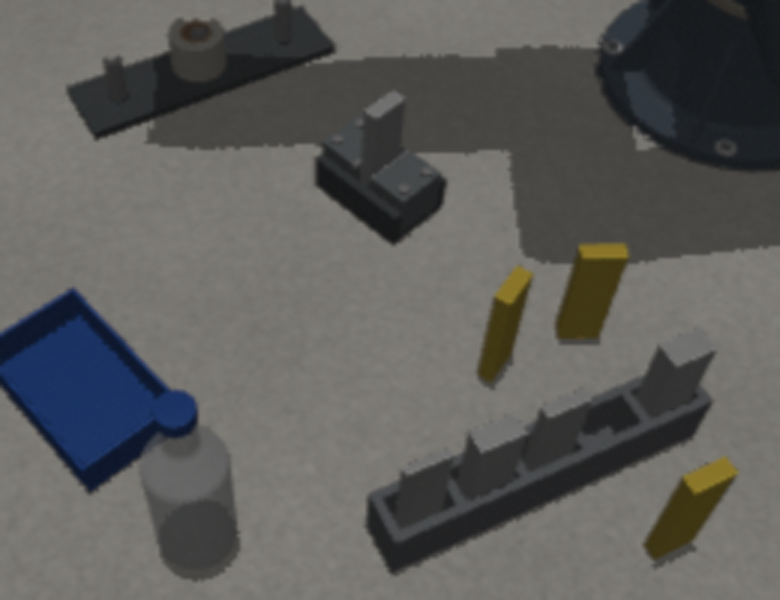

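The final picture shows the roll seated on the middle spindle at (197,48) and plate 3 down in the gate at (383,135). The other four plates stand in the rack, and the bottle, tray and yellow blocks look undisturbed. Handing in.

```bash
python3 - <<'E'
from workcell import ctrl
print(ctrl.finish_job())
E
```

```text
the job is handed in; nothing more can be done
None
```

The job is handed in at about 54 s of the 210 s allowed: plates 1, 2 and 3 went fully down, plate 4 rested on the mouth of the slot, plate 3 is left in the gate, the other four plates are back in the rack, and the one roll is on the middle spindle; the hand-in call gave no verdict.

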